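Fit bear figurines in a presentation case

ROBOT

A 6-joint arm with a two-finger parallel gripper is mounted at the origin on the work surface. World frame = base frame: x ahead of the robot, y to its left, z up, the work surface at z = 0. Lengths are in m, angles in rad, forces in N, time in s.
With the tool pointing down it reaches from about 0.25 to 0.725 m from the base axis. Payload 4 kg.
Tool frame: the origin (TCP) lies midway between the tips of the shut fingers; the grasp point (between the pads) lies grip_point_offset behind it (grip_point_offset is the distance from the TCP to the grasp point, in m); z points along the fingers, y is the line along which they close (so a half turn about z gives the same grasp; the last joint's range is limited). The gripper opens to 85 mm and grips with 20 to 120 N. Pads are 22 mm wide; open, the fingers measure 114 mm over their backs; the gripper's body (76 mm by 85 mm) begins 54 mm behind the grasp point. The pads swing forward as they close: fully open they stand 13 mm farther back than shut.
Start: joints at [-1.139, 0.241, 0.005, 1.335, 0, 1.571], TCP at [0.209, -0.454, 0.231] pointing down, gripper open.
Joint ranges: [-2.72, 2.72], [-1.05, 1.87], [-1.09, 1.28], [-1.99, 2.15], [-1.42, 1.44], [-3.14, 3.14]. Speed limits (rad/s): [2.79, 2.79, 3.14, 3.14, 3.14, 3.14].

INTERFACE

Orientations are given as a unit quaternion [x, y, z, w].
In Python, from workcell import * gives the robot as it stands. The module is installed in compiled form; this text tells all that it offers.
- The arm moves only by the tool arm_command, never from a script. Its arguments are lists of equal length, an entry for each row: "slide": the shift along the tool's x, y, z in cm, a list of three; "spin": the turn about the tool's z in degrees. A call has exactly 5 rows; each row is the pose to reach, as a shift and turn from the pose commanded when the call began, along the tool's axes at that moment; what a row does not reach only later rows make up. A row lasts 1/8 s, in which the tool goes at most 62.5 mm and 10.7 degrees, less where a joint would pass 70% of its speed; a pose out of reach is approached as far as the arm can. A call with a gripper value outside its range is refused whole. "jaw" is the finger opening in cm, from 0 to 8.54, set as the call begins (left out, the last holds). The fingers move at their own pace and stop on an object; the grip force is fixed at half the most. Time passes only in rows, so rows that repeat a pose let the fingers close, or fill a call up. It gives the time, the measured TCP pose, the force, the opening and the grip force at its end, in the units of the state.
- get_obs(): the state, without advancing time (a new reading comes with each control period).
- camera(name): name is "scene" or "top" or "wrist"; returns a dict with "pixels" (400x640x3 uint8, red, green, blue), "range_z" (400x640 float32, m along the optical axis (not along the pixel's ray), 0 where there is no reading), "intrinsics" (3x3 intrinsics, pixels), "k1" (the pictures are not rectified: a ray, as slopes to the right and down, at radius r is drawn at 1 + k1 r^2 times it, then the intrinsics apply), "rvec" (rotation vector, rad) and "tvec" (3), from world to camera coordinates, as OpenCV has them. Camera axes: x right, y down, z forward; pixel columns grow to the right and rows downward; lengths in m; the calibration is good to about 2 mm. A picture is of the moment at which its call begins.
- job_done(): hands the job in; it is judged then, once.
Trained networks look in a picture, given as the dict that the camera call returned (one of the last four; its "shot" number tells which), for a name from the list of things; names that differ only in an ending like _2 or _b are one class to them, and where a whole thing is asked for, a point or a joint stands for the part that bears it (a point fixed in the world has none). Each returns a list of dicts, best first, with "confidence" (0 to 1); they miss things now and then, are a little off and sometimes report something else, mostly with a low value. They report only what shows in the picture. A call takes as long as a camera call. They do not tell look-alikes from the thing itself.
- recognise(picture, thing): "centre" ([column, row] in pixels, amid what is visible of it).
- landmark_of(picture, thing): "centre" ([column, row] in pixels: a listed point, or the origin of a listed thing).
The state is a dict: "clock": time; "joint_pos": joint angles; "joint_vel": joint speeds; "tau": joint torques, N m; "eef_pos": TCP position; "tool_rot": TCP orientation; "ft_force": force on the tool from outside, world axes, zero at the start; "ft_torque": the same for the moment, N m; "grip_width": finger opening in m; "grasp_force": force on a finger pad.
Only numpy, scipy, OpenCV 4.12 (cv2) and the standard library are available. Lean on these libraries where they do the work, as an engineer would, in place of code of your own. Each camera call takes 0.05 s, during which the arm holds its last target. There are 200 camera calls.

TASK

Pick up the lifting blade from the cork mat, lever the case's lid open with it at the notch in the front, swing the lid past upright so that it stays open, and then put each bear on the table into a nest of its own in the case. Press every bear straight down with the wooden pusher, not with the gripper or the blade, until it snaps fully home on the nest's floor; once a bear is home the gripper must not touch it. Leave the blade lying and the pusher standing back on the mat, the lid open and the other things on the table where they were.

Things in the scene. Friction and masses are not known exactly. Their poses are not given: they have to be found in the camera images.
- case: Fixed wooden presentation case, 190 x 190 mm, rim 58 high, standing on the table. Origin: centre of its underside; x points from the notched front wall to the hinge at the back, y left, z up. Walls 7 thick. Inside is a tray whose flat top is 38 above the table, with four round nests at x, y = +-40, +-40.
- notch (a point): Centre of the pry notch at the outer face of the case's front wall, under the closed lid: 70 wide (along case y), 14 high (from 44 above the table up to the lid's underside at 58), open through the 7 mm wall; 20 mm of free height over the tray behind it.
- hinge (a point): Middle of the lid's hinge line, at the back of the case, 58 above the table; the line runs along case y. The lid's underside passes through it, and the lid reaches 190 from it.
- lid (a joint): Lid angle, rad: 0 shut, 1.57 upright, 1.9 its stop. Framed clear panel 190 x 190 x 8, 200 g, no handle, flush with the case walls. Its stiff hinge (0.26 N m friction) holds the lid wherever it is left. About 3 N under its front edge lifts it.
- lid_edge (a point): Middle of the lower front edge of the lid, 190 from the hinge; moves with the lid.
- mat: Fixed cork tool mat, 240 (x) x 150 (y) x 4 thick. Origin: centre of its underside.
- blade: Lifting blade, 120 g, lying on the mat. Origin: centre of the underside of the wooden handle, which is 100 (x) x 20 (y) x 26 (z); the flat steel blade, 80 long, 26 wide, 3 thick, runs from the handle's end along +x at mid height (13 above the underside), ending 130 from the origin.
- blade_tip (a point): Middle of the blade's end edge (x = 130, z = 13 in the frame of blade).
- pusher: Wooden pusher, 280 g, standing on the mat: foot 50 across and 16 high, round handle 28 across on it, 70 tall in all. Origin: centre of the foot's flat underside.
- nest0 (a point): Centre of the floor of nest 0, 10 above the table: round recess 65 across, 28 deep below the tray's top. Three spring balls in its wall carry a figurine's base 23 to 24 above the floor until it is pressed; about 8 to 10 N straight down starts it, and it gives way after some 6 mm; press on to the floor, where the balls have closed over the base and hold it. Axes as the case.
- nest1 (a point): Centre of the floor of nest 1, 10 above the table: round recess 65 across, 28 deep below the tray's top. Three spring balls in its wall carry a figurine's base 23 to 24 above the floor until it is pressed; about 8 to 10 N straight down starts it, and it gives way after some 6 mm; press on to the floor, where the balls have closed over the base and hold it. Axes as the case.
- nest2 (a point): Centre of the floor of nest 2, 10 above the table: round recess 65 across, 28 deep below the tray's top. Three spring balls in its wall carry a figurine's base 23 to 24 above the floor until it is pressed; about 8 to 10 N straight down starts it, and it gives way after some 6 mm; press on to the floor, where the balls have closed over the base and hold it. Axes as the case.
- nest3 (a point): Centre of the floor of nest 3, 10 above the table: round recess 65 across, 28 deep below the tray's top. Three spring balls in its wall carry a figurine's base 23 to 24 above the floor until it is pressed; about 8 to 10 N straight down starts it, and it gives way after some 6 mm; press on to the floor, where the balls have closed over the base and hold it. Axes as the case.
- bear0: Bear figurine, 90 g (may be absent): round base 60 across and 12 thick, and on it a body 30 across, flat on top, 40 tall in all. Origin: centre of the base's underside. Any nest takes any bear, at any yaw.
- bear1: Bear figurine, 90 g (may be absent): round base 60 across and 12 thick, and on it a body 30 across, flat on top, 40 tall in all. Origin: centre of the base's underside. Any nest takes any bear, at any yaw.
- bear2: Bear figurine, 90 g (may be absent): round base 60 across and 12 thick, and on it a body 30 across, flat on top, 40 tall in all. Origin: centre of the base's underside. Any nest takes any bear, at any yaw.
- bear3: Bear figurine, 90 g (may be absent): round base 60 across and 12 thick, and on it a body 30 across, flat on top, 40 tall in all. Origin: centre of the base's underside. Any nest takes any bear, at any yaw.
- mug: Bystander: white mug 90 tall, 76 across mm; origin under its centre. Leave it where it stands.
- tin: Bystander: small round tin, 60 across, 50 tall mm; origin under its centre. Leave it where it stands.
- candle: Bystander: candle jar, 60 across, 80 tall mm; origin under its centre. Leave it where it stands.
- carton: Bystander: carton 60 x 90 x 60 mm; origin under its centre. Leave it where it stands.
- spool: Bystander: wooden ribbon spool, 60 across, 40 tall mm; origin under its centre. Leave it where it stands.
- giftbox: Bystander: square gift box, 74 x 74 x 58 mm; origin under its centre. Leave it where it stands.
There are look-alikes about, which are no part of the job. What is shaped like the bear0 but blue, purple or yellow is not meant.

How it is judged:
On the way, in this order (a step that is already met when the one before it is completed fails the run):
1. the lid is levered up by the blade (value of joint lid above 0.25 rad and contact force between blade and lid above 0.3 N), for 0.1 s.
2. the lid stands open past upright (value of joint lid above 1.6 rad), for 0.2 s.
3. every bear is snapped home on the floor of a nest (angle between each of bear0, bear1, bear2, bear3's own z axis and vertical below 0.06 rad and ((horizontal distance between bear0 and nest0 below 0.005 m and z of bear0 in the frame of nest0 below 0.004 m) or (horizontal distance between bear0 and nest1 below 0.005 m and z of bear0 in the frame of nest1 below 0.004 m) or (horizontal distance between bear0 and nest2 below 0.005 m and z of bear0 in the frame of nest2 below 0.004 m) or (horizontal distance between bear0 and nest3 below 0.005 m and z of bear0 in the frame of nest3 below 0.004 m)) and ((horizontal distance between bear1 and nest0 below 0.005 m and z of bear1 in the frame of nest0 below 0.004 m) or (horizontal distance between bear1 and nest1 below 0.005 m and z of bear1 in the frame of nest1 below 0.004 m) or (horizontal distance between bear1 and nest2 below 0.005 m and z of bear1 in the frame of nest2 below 0.004 m) or (horizontal distance between bear1 and nest3 below 0.005 m and z of bear1 in the frame of nest3 below 0.004 m)) and ((horizontal distance between bear2 and nest0 below 0.005 m and z of bear2 in the frame of nest0 below 0.004 m) or (horizontal distance between bear2 and nest1 below 0.005 m and z of bear2 in the frame of nest1 below 0.004 m) or (horizontal distance between bear2 and nest2 below 0.005 m and z of bear2 in the frame of nest2 below 0.004 m) or (horizontal distance between bear2 and nest3 below 0.005 m and z of bear2 in the frame of nest3 below 0.004 m)) and ((horizontal distance between bear3 and nest0 below 0.005 m and z of bear3 in the frame of nest0 below 0.004 m) or (horizontal distance between bear3 and nest1 below 0.005 m and z of bear3 in the frame of nest1 below 0.004 m) or (horizontal distance between bear3 and nest2 below 0.005 m and z of bear3 in the frame of nest2 below 0.004 m) or (horizontal distance between bear3 and nest3 below 0.005 m and z of bear3 in the frame of nest3 below 0.004 m))), for 0.2 s.
At the end, for the whole second after the job is handed in: Every bear upright (within 0.06 rad) in a nest, within 5 mm of its centre and 4 mm of its floor; lid past 1.6 rad; blade lying flat and pusher standing upright (within 0.12 rad), at rest, their origins over the mat (all of step 3 and value of joint lid above 1.6 rad and x of blade in the frame of mat between -0.11 and 0.11 m and y of blade in the frame of mat between -0.07 and 0.07 m and height (world z) of each of blade, pusher below 0.012 m and angle between each of blade, pusher's own z axis and vertical below 0.12 rad and linear speed of each of blade, pusher below 0.02 m/s and x of pusher in the frame of mat between -0.115 and 0.115 m and y of pusher in the frame of mat between -0.07 and 0.07 m); the robot touches nothing.
It fails at once if the gripper touches a bear that is down in its nest ((x of bear0 in the frame of case between -0.09 and 0.09 m and y of bear0 in the frame of case between -0.09 and 0.09 m and z of bear0 in the frame of case below 0.02 m and contact force between the fingers and bear0 above 1 N) or (x of bear1 in the frame of case between -0.09 and 0.09 m and y of bear1 in the frame of case between -0.09 and 0.09 m and z of bear1 in the frame of case below 0.02 m and contact force between the fingers and bear1 above 1 N) or (x of bear2 in the frame of case between -0.09 and 0.09 m and y of bear2 in the frame of case between -0.09 and 0.09 m and z of bear2 in the frame of case below 0.02 m and contact force between the fingers and bear2 above 1 N) or (x of bear3 in the frame of case between -0.09 and 0.09 m and y of bear3 in the frame of case between -0.09 and 0.09 m and z of bear3 in the frame of case below 0.02 m and contact force between the fingers and bear3 above 1 N)).
It fails at once if the blade is pressed on a bear (contact force between blade and bear0 above 2 N or contact force between blade and bear1 above 2 N or contact force between blade and bear2 above 2 N or contact force between blade and bear3 above 2 N).
It fails at once if a bystander is moved more than 5 cm or tipped (distance of any of mug, tin, candle, carton, spool, giftbox from where it was at the start of the episode above 0.05 m or angle between any of mug, tin, candle, carton, spool, giftbox's own z axis and vertical above 0.5 rad).
Of bear0, bear1, bear2, bear3 only 2 to 4 are there at a start; the rules pass over those that are not, and their reading is None.
At some moment in a run one of bear0, bear1, bear2, bear3, pusher may be knocked a few centimetres aside while the robot is not near it.
It also fails if it takes over 210 s, if anything falls off the work surface, if the arm or the gripper's body presses on something with over 40 N, if the wrist force passes 120 N, or if a joint passes its speed limit or range.

## Working session

There is one attempt and no reset: what is moved stays moved. The work goes in short steps, Python scripts to look and compute and a tool call to move; the robot and the scene stay as the last step left them, time stands still between calls to the robot, and variables do not carry over. Pictures are saved under pics/ and viewed, at most 14 in all, crops included, and the job is handed in when it is done.

Besides the shell and the picture viewer there is one more tool, called after "Emit:" as name(argument=value, ...), one argument or row to a line, values as JSON. arm_command: Moves the arm, as the interface text tells. Its arguments: {"type":"object","properties":{"slide":{"type":"array","items":{"type":"array","items":{"type":"number"}}},"spin":{"type":"array","items":{"type":"number"}},"jaw":{"type":"number"}},"required":["slide","spin"]}

```bash
mkdir -p pics; cat > h.py <<'E'
from workcell import *
import numpy as np, cv2
from scipy.spatial.transform import Rotation as R
def save(p,name,crop=None):
    im=p["pixels"][:,:,::-1]
    if crop: im=im[crop[2]:crop[3],crop[0]:crop[1]]; im=cv2.resize(im,None,fx=2,fy=2)
    cv2.imwrite("pics/"+name+".png",im)
def slopes(p,px):
    K=np.array(p["intrinsics"]); d=np.array([p["k1"],0,0,0],float)
    # radius-forward model r' = r(1+k1 r^2) = OpenCV model
    return cv2.undistortPoints(np.array(px,float).reshape(-1,1,2),K,d,None,None).reshape(-1,2)
def world(p,px,z=None,rng=None):
    s=slopes(p,px); Rm=R.from_rotvec(np.ravel(p["rvec"])).as_matrix(); t=np.ravel(p["tvec"])
    out=[]
    for (a,b),(u,v) in zip(s,np.array(px,float).reshape(-1,2)):
        d=Rm.T@np.array([a,b,1]); c=-Rm.T@t
        if z is None:
            q=p["range_z"][int(round(v)),int(round(u))]; out.append(c+d*q)
        else: out.append(c+d*(z-c[2])/d[2])
    return np.array(out)
def cloud(p):
    v,u=np.mgrid[0:400,0:640]; px=np.stack([u.ravel(),v.ravel()],1)
    s=slopes(p,px); q=p["range_z"].ravel()
    Rm=R.from_rotvec(np.ravel(p["rvec"])).as_matrix(); t=np.ravel(p["tvec"])
    w=(np.c_[s,np.ones(len(s))]*q[:,None]-t)@Rm
    w[q==0]=np.nan
    return w.reshape(400,640,3)
def proj(p,w):
    return cv2.projectPoints(np.array(w,float).reshape(-1,1,3),np.array(p["rvec"],float),np.array(p["tvec"],float),np.array(p["intrinsics"]),np.array([p["k1"],0,0,0],float))[0].reshape(-1,2)
def st():
    o=get_obs(); print("t",round(o["clock"],2),"p",np.round(o["eef_pos"],4),"tool x,y,z",np.round(R.from_quat(o["tool_rot"]).as_matrix().T,3).tolist(),"q",np.round(o["joint_pos"],2),"F",np.round(o["ft_force"],1),"w",round(o["grip_width"],4),"g",round(o["grasp_force"],1)); return o
E
python3 - <<'E'
from h import *
st()
try: print(grip_point_offset)
except Exception as e: print(e)
for n in ["top","scene"]:
    p=camera(n); save(p,n+"0"); print(n,p["k1"],np.round(p["tvec"],3).ravel())
    for th in ["case","notch","hinge","lid_edge","mat","blade","blade_tip","pusher","bear0","nest0","mug","tin","candle","carton","spool","giftbox"]:
        for f in (landmark_of,):
            r=f(p,th); print(th,[(np.round(x["centre"]).tolist(),round(x["confidence"],2),np.round(world(p,[x["centre"]])[0],3).tolist()) for x in r[:7]])
E
```

```text
t 0.0 p [ 0.209  -0.4535  0.2304] tool x,y,z [[0.908, 0.418, 0.0], [0.418, -0.908, -0.002], [-0.001, 0.002, -1.0]] q [-1.14  0.24  0.    1.34  0.    1.57] F [-0.7  0.1  0.3] w 0.0852 g 0.0
0.0187
top 0.0010163791625619866 [-0.141  0.547  1.492]
case [([254.0, 180.0], 0.7, [0.628, 0.061, 0.063]), ([354.0, 244.0], 0.5, [0.447, -0.244, 0.039]), ([214.0, 276.0], 0.15, [0.339, 0.168, 0.043])]
notch [([258.0, 209.0], 0.76, [0.542, 0.047, 0.043]), ([245.0, 149.0], 0.44, [0.72, 0.093, 0.068])]
hinge [([246.0, 150.0], 0.65, [0.717, 0.091, 0.071])]
lid_edge [([255.0, 206.0], 0.83, [0.547, 0.055, 0.069])]
mat [([165.0, 224.0], 0.56, [0.493, 0.333, 0.005])]
blade [([180.0, 235.0], 0.81, [0.458, 0.284, 0.013])]
blade_tip [([182.0, 193.0], 0.84, [0.589, 0.288, 0.013])]
pusher [([151.0, 197.0], 0.49, [0.566, 0.361, 0.069])]
bear0 [([470.0, 211.0], 0.83, [0.558, -0.594, 0.038]), ([355.0, 198.0], 0.74, [0.586, -0.243, 0.035]), ([356.0, 243.0], 0.67, [0.449, -0.247, 0.039]), ([325.0, 185.0], 0.65, [0.625, -0.152, 0.04]), ([249.0, 150.0], 0.63, [0.715, 0.081, 0.074]), ([395.0, 248.0], 0.62, [0.438, -0.
[... 1598 characters left out ...]
0 [([328.0, 269.0], 0.75, [0.698, 0.044, 0.061]), ([355.0, 280.0], 0.67, [0.684, 0.121, 0.062]), ([392.0, 329.0], 0.28, [0.718, 0.267, 0.002])]
mug [([394.0, 329.0], 0.89, [0.715, 0.27, 0.001]), ([442.0, 262.0], 0.57, [0.485, 0.287, 0.03])]
tin [([427.0, 206.0], 0.62, [0.357, 0.171, 0.05]), ([354.0, 280.0], 0.5, [0.686, 0.119, 0.065])]
candle [([321.0, 147.0], 0.84, [0.353, -0.225, 0.046]), ([361.0, 227.0], 0.61, [0.542, 0.049, 0.067]), ([355.0, 280.0], 0.17, [0.683, 0.121, 0.062])]
carton [([237.0, 220.0], 0.93, [0.728, -0.256, 0.059])]
spool [([220.0, 189.0], 0.86, [0.67, -0.387, 0.038]), ([334.0, 287.0], 0.5, [0.725, 0.085, 0.045])]
giftbox [([220.0, 156.0], 0.69, [0.583, -0.464, 0.058])]
```

```bash
python3 - <<'E'
import cv2
a=cv2.imread("pics/top0.png")[110:330,110:510]; cv2.imwrite("pics/t0c.png",cv2.resize(a,None,fx=2,fy=2,interpolation=cv2.INTER_CUBIC))
E
```

```text
(no output)
```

View pics/t0c.png

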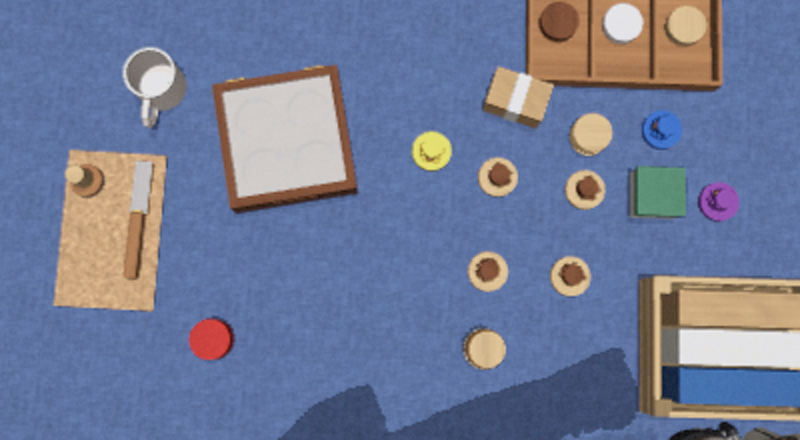

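View pics/scene0.png

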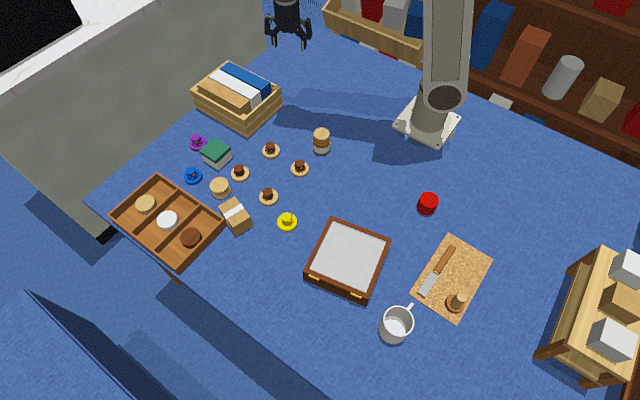

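The top view shows four brown bears at top pixels ≈(359,198), (403,204), (354,245) and (395,248); the yellow, blue and purple ones are decoys. The case is at (253,180), and the mat with blade and pusher is on the left at (165,225). The scene view agrees. Next I'll measure precisely.

```bash
cat >> h.py <<'E'
def rect(w,m):
    P=w[m][:,:2]; c,s,a=cv2.minAreaRect((P*1000).astype(np.float32)); return np.round(c,1),np.round(s,1),round(a,2),len(P),np.round(P.mean(0)*1000,1)
def box(w,x0,x1,y0,y1,z0,z1):
    return (w[...,0]>x0)&(w[...,0]<x1)&(w[...,1]>y0)&(w[...,1]<y1)&(w[...,2]>z0)&(w[...,2]<z1)
E
python3 - <<'E'
from h import *
for n in ["top","scene"]:
    p=camera(n); w=cloud(p); hsv=cv2.cvtColor(p["pixels"],cv2.COLOR_RGB2HSV)
    print(n,"table",np.nanmedian(w[box(w,.35,.6,-.1,0,-.05,.03)][:,2]))
    print("lid",rect(w,box(w,.5,.77,-.06,.19,.055,.085)),np.median(w[box(w,.58,.68,.02,.1,.05,.085)][:,2]))
    blue=(hsv[...,0]>100)&(hsv[...,0]<125)&(hsv[...,1]>90)
    print("mat",rect(w,box(w,.33,.66,.22,.45,-.01,.02)&~blue))
    print("handle",rect(w,box(w,.38,.53,.24,.32,.022,.045)))
    print("blade",rect(w,box(w,.38,.63,.24,.32,.0125,.045)))
    print("pushertop",rect(w,box(w,.5,.65,.32,.42,.06,.09)), "foot",rect(w,box(w,.5,.65,.32,.42,.014,.09)))
    for x,y in [(.586,-.243),(.449,-.247),(.438,-.365),(.566,-.386)]:
        print("bear top",rect(w,box(w,x-.04,x+.04,y-.04,y+.04,.03,.06)),"all",rect(w,box(w,x-.045,x+.045,y-.045,y+.045,.007,.06)))
E
```

```text
top table -0.0009536743361388015
lid (array([635.3,  69.4]), array([194.9, 190.5]), 11.31, 4026, array([633.3,  69.2])) 0.06311553806778107
mat (array([514.4, 335.7]), array([159.4, 288. ]), 88.53, 3549, array([487.4, 335.4]))
handle (array([468.7, 291. ]), array([ 23.1, 104.1]), 85.73, 229, array([468.2, 290.8]))
blade (array([507.6, 290.9]), array([199.6,  41.6]), 2.38, 460, array([506.4, 289.1]))
pushertop (array([564.1, 371.7]), array([26.3, 26.3]), 7.71, 80, array([563.9, 370.9])) foot (array([562.6, 369.4]), array([43.5, 48.4]), 59.46, 225, array([562.4, 367.4]))
bear top (array([ 590.8, -257.9]), array([28.6, 30.4]), 64.87, 88, array([ 590.8, -257.1])) all (array([ 585. , -249.5]), array([72.8, 70.4]), 89.02, 273, array([ 589. , -255.4]))
bear top (array([ 444.9, -244.5]), array([28.3, 28.5]), 15.15, 90, array([ 445.2, -244. ])) all (array([ 441.6, -241.4]), array([69.1, 67.6]), 71.95, 288, array([ 443.9, -243.8]))
bear top (array([ 441.3, -371.3]), array([28.4, 29.4]), 34.43, 91, array([ 441.6, -371. ])) all (array([ 441.3, -361.3]), array([75.3, 57.2]), 86.26, 270, array([ 4
[... 793 characters left out ...]
589.1, -260.6]), array([31. , 29.2]), 53.96, 83, array([ 590.9, -259.1])) all (array([ 592. , -255.1]), array([56. , 59.4]), 59.88, 261, array([ 593.6, -255.1]))
bear top (array([ 443.5, -247.3]), array([29.3, 29. ]), 18.21, 69, array([ 446.3, -245.1])) all (array([ 447.1, -243.4]), array([49.1, 58.1]), 42.3, 221, array([ 449.3, -241.5]))
bear top (array([ 441.6, -371.9]), array([31.4, 27.6]), 38.93, 68, array([ 443.2, -370.7])) all (array([ 445.5, -368.2]), array([57.7, 58.8]), 48.11, 213, array([ 446. , -367.2]))
bear top (array([ 575.2, -393.9]), array([30.6, 28.5]), 37.56, 74, array([ 576.9, -392.3])) all (array([ 578.2, -392.7]), array([55.7, 56.4]), 41.19, 235, array([ 579.8, -388.7]))
```

Emit:
arm_command(
  slide=[
    [0, 0, 0],
    [0, 0, 0],
    [0, 0, 0],
    [0, 0, 0],
    [0, 0, 0],
  ],
  spin=[8, 16, 22.7, 22.7, 22.7],
)

```text
clock: 2.42
eef_pos: [0.2093, -0.4541, 0.2313]
tool_rot: [1.0, 0.019, 0.0, 0.0]
ft_force: [-0.7, 0.3, -0.1]
grip_width: 0.0851
grasp_force: 0.0
```

Emit:
arm_command(
  slide=[
    [2.1, -4.9, 0],
    [4.2, -9.8, 0],
    [6.3, -14.7, 0],
    [8.4, -19.6, 0],
    [10.5, -24.4, 0],
  ],
  spin=[0, 0, 0, 0, 0],
)

```text
clock: 3.05
eef_pos: [0.3059, -0.2051, 0.2315]
tool_rot: [1.0, 0.018, 0.0, 0.0]
ft_force: [1.3, -0.2, -0.3]
grip_width: 0.0855
grasp_force: 0.0
```

Emit:
arm_command(
  slide=[
    [2.1, -4.9, 0],
    [4.2, -9.8, 0],
    [6.3, -14.7, 0],
    [8.4, -19.6, 0],
    [10.5, -24.4, 0],
  ],
  spin=[0, 0, 0, 0, 0],
)

```text
clock: 3.68
eef_pos: [0.4029, 0.0275, 0.2316]
tool_rot: [1.0, 0.029, 0.0, -0.007]
ft_force: [0.9, -0.7, -0.4]
grip_width: 0.0852
grasp_force: 0.0
```

Emit:
arm_command(
  slide=[
    [2.1, -4.9, 1],
    [4.2, -9.8, 2],
    [6.3, -14.7, 3],
    [8.4, -19.6, 4],
    [10.4, -24.2, 5],
  ],
  spin=[0, 0, 2, 4, 5.2],
)

```text
clock: 4.3
eef_pos: [0.4802, 0.047, 0.1974]
tool_rot: [0.999, 0.028, -0.003, -0.034]
ft_force: [-0.0, -0.8, 0.6]
grip_width: 0.0855
grasp_force: 0.0
```

```bash
cat >> h.py <<'E'
def go(x,y,z,yaw=None):
    o=get_obs(); M=R.from_quat(o["tool_rot"]).as_matrix(); d=M.T@(np.array([x,y,z])-o["eef_pos"])
    cy=np.degrees(np.arctan2(M[1,0],M[0,0])); s=0 if yaw is None else cy-yaw
    print("slide cm",np.round(d*100,2),"spin",round((s+90)%180-90,1),"yaw now",round(cy,1))
E
python3 - <<'E'
from h import *
st(); go(.495,.288,.05,-3)
p=camera("wrist"); save(p,"w1"); w=cloud(p)
h=box(w,.38,.56,.24,.34,.022,.06); print("handle",rect(w,h)); print("blade",rect(w,box(w,.38,.66,.24,.32,.0125,.06)))
print(np.median(w[h][:,2]))
for t in ["blade","blade_tip"]: print([(np.round(world(p,[r["centre"]])[0],3),r["confidence"]) for r in landmark_of(p,t)])
E
```

```text
t 4.3 p [0.4802 0.047  0.1974] tool x,y,z [[0.998, 0.055, -0.004], [0.055, -0.996, -0.069], [-0.008, 0.068, -0.998]] q [ 0.05  0.23 -0.1   1.24  0.07  3.14] F [-0.  -0.8  0.6] w 0.0855 g 0.0
slide cm [  2.87 -22.92  16.34] spin 6.2 yaw now 3.2
handle (array([471.2, 290.3]), array([ 21.6, 103.2]), 86.9, 2102, array([473.7, 288.1]))
blade (array([509.1, 288.2]), array([ 29.2, 179.3]), 88.25, 4896, array([513.3, 286.2]))
0.029641610407278855
[(array([0.472, 0.282, 0.016]), 0.63)]
[(array([0.596, 0.286, 0.018]), 0.64)]
```

View pics/w1.png

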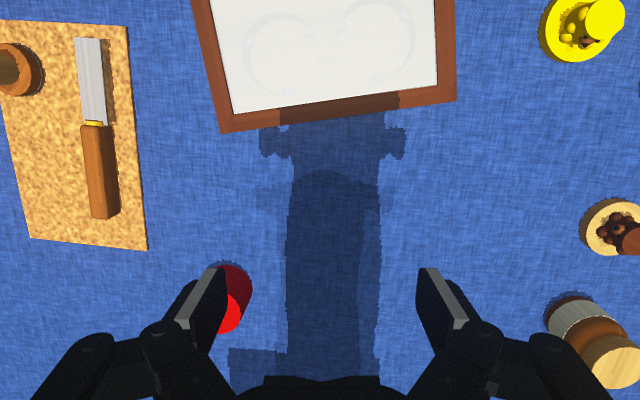

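Emit:
arm_command(
  slide=[
    [0, 0, 0],
    [0, 0, 0],
    [0, 0, 0],
    [0, 0, 0],
    [0, 0, 0],
  ],
  spin=[-10, -20, -30, -40, -50],
)

```text
clock: 5.08
eef_pos: [0.4792, 0.0482, 0.1981]
tool_rot: [0.892, 0.451, 0.012, -0.032]
ft_force: [0.0, -0.3, 0.1]
grip_width: 0.0851
grasp_force: 0.0
```

Emit:
arm_command(
  slide=[
    [0, 0, 0],
    [0, 0, 0],
    [0, 0, 0],
    [0, 0, 0],
    [0, 0, 0],
  ],
  spin=[-10, -20, -30, -40, -50],
)

```text
clock: 5.7
eef_pos: [0.4792, 0.0482, 0.1982]
tool_rot: [0.618, 0.786, 0.025, -0.024]
ft_force: [-0.4, 0.4, 0.7]
grip_width: 0.0856
grasp_force: 0.0
```

Emit:
arm_command(
  slide=[
    [0, 0, 0],
    [0, 0, 0],
    [0, 0, 0],
    [0, 0, 0],
    [0, 0, 0],
  ],
  spin=[-10, -20, -30, -40, -50],
)

```text
clock: 6.32
eef_pos: [0.4792, 0.0482, 0.1981]
tool_rot: [0.228, 0.973, 0.033, -0.011]
ft_force: [0.7, -0.6, -0.5]
grip_width: 0.0856
grasp_force: 0.0
```

Emit:
arm_command(
  slide=[
    [0, 0, 0],
    [0, 0, 0],
    [0, 0, 0],
    [0, 0, 0],
    [0, 0, 0],
  ],
  spin=[-10, -20, -30, -30, -30],
)

```text
clock: 6.95
eef_pos: [0.4795, 0.0483, 0.1979]
tool_rot: [-0.028, 0.999, 0.034, -0.003]
ft_force: [1.4, 0.6, -0.3]
grip_width: 0.0854
grasp_force: 0.0
```

```bash
python3 - <<'E'
from h import *
st(); go(.495,.288,.05,177)
E
```

```text
t 6.95 p [0.4795 0.0483 0.1979] tool x,y,z [[-0.998, -0.055, 0.004], [-0.055, 0.996, 0.069], [-0.008, 0.069, -0.998]] q [ 0.06  0.23 -0.11  1.24  0.07  0.  ] F [ 1.4  0.6 -0.3] w 0.0854 g 0.0
slide cm [-2.94 22.78 16.39] spin 6.2 yaw now -176.8
```

The last joint hit its limit, which left a 4° tilt. I'll cancel it by pushing the opposite way at the other limit.

Emit:
arm_command(
  slide=[
    [0, 0, 0],
    [0, 0, 0],
    [0, 0, 0],
    [0, 0, 0],
    [0, 0, 0],
  ],
  spin=[-10.5, -21, -31.5, -42, -52.5],
)

```text
clock: 7.58
eef_pos: [0.4795, 0.0483, 0.1977]
tool_rot: [-0.47, 0.882, 0.032, 0.013]
ft_force: [0.2, 0.5, 0.3]
grip_width: 0.0853
grasp_force: 0.0
```

Emit:
arm_command(
  slide=[
    [0, 0, 0],
    [0, 0, 0],
    [0, 0, 0],
    [0, 0, 0],
    [0, 0, 0],
  ],
  spin=[-10.5, -21, -31.5, -42, -52.5],
)

```text
clock: 8.2
eef_pos: [0.4795, 0.0483, 0.1977]
tool_rot: [0.811, -0.584, -0.023, -0.026]
ft_force: [-0.9, 0.4, -0.0]
grip_width: 0.0854
grasp_force: 0.0
```

Emit:
arm_command(
  slide=[
    [0, 0, 0],
    [0, 0, 0],
    [0, 0, 0],
    [0, 0, 0],
    [0, 0, 0],
  ],
  spin=[-10.5, -21, -31.5, -42, -52.5],
)

```text
clock: 8.82
eef_pos: [0.4795, 0.0483, 0.1978]
tool_rot: [0.986, -0.165, -0.01, -0.033]
ft_force: [0.6, 0.1, 1.2]
grip_width: 0.0857
grasp_force: 0.0
```

Emit:
arm_command(
  slide=[
    [0, 0, 0],
    [0, 0, 0],
    [0, 0, 0],
    [0, 2, 0],
    [0, 4, 0],
  ],
  spin=[-10, -20, -22.5, -22.5, -22.5],
)

```text
clock: 9.45
eef_pos: [0.4651, 0.0303, 0.195]
tool_rot: [1.0, 0.015, -0.003, -0.026]
ft_force: [0.7, -0.3, -0.3]
grip_width: 0.085
grasp_force: 0.0
```

```bash
python3 - <<'E'
from h import *
st()
E
```

```text
t 9.45 p [0.4651 0.0303 0.195 ] tool x,y,z [[1.0, 0.029, -0.005], [0.029, -0.998, -0.052], [-0.006, 0.052, -0.999]] q [ 0.03  0.2  -0.15  1.23  0.05 -3.14] F [ 0.7 -0.3 -0.3] w 0.085 g 0.0
```

Emit:
arm_command(
  slide=[
    [0, 3, 0],
    [0, 6, 0],
    [0, 9, 0],
    [0, 9, 0],
    [0, 9, 0],
  ],
  spin=[0, 0, 0, 0, 0],
)

```text
clock: 10.07
eef_pos: [0.4703, -0.0108, 0.1903]
tool_rot: [1.0, -0.017, -0.003, -0.007]
ft_force: [-0.3, 0.3, -0.1]
grip_width: 0.0853
grasp_force: 0.0
```

```bash
python3 - <<'E'
from h import *
st()
E
```

```text
t 10.07 p [ 0.4703 -0.0108  0.1903] tool x,y,z [[0.999, -0.033, -0.006], [-0.033, -0.999, -0.014], [-0.005, 0.014, -1.0]] q [-0.03  0.21 -0.14  1.22  0.01 -3.14] F [-0.3  0.3 -0.1] w 0.0853 g 0.0
```

Emit:
arm_command(
  slide=[
    [0, 1.2, 0],
    [0, 2.4, 0],
    [0, 3.4, 0],
    [0, 3.4, 0],
    [0, 3.4, 0],
  ],
  spin=[0, 0, 0, 0, 0],
)

```text
clock: 10.7
eef_pos: [0.4701, -0.0266, 0.1899]
tool_rot: [1.0, -0.028, -0.003, 0.0]
ft_force: [0.4, 0.2, 0.8]
grip_width: 0.0853
grasp_force: 0.0
```

```bash
python3 - <<'E'
from h import *
st()
E
```

```text
t 10.7 p [ 0.4701 -0.0266  0.1899] tool x,y,z [[0.998, -0.057, -0.005], [-0.057, -0.998, 0.001], [-0.006, -0.001, -1.0]] q [-0.06  0.21 -0.14  1.22 -0.   -3.14] F [0.4 0.2 0.8] w 0.0853 g 0.0
```

Emit:
arm_command(
  slide=[
    [-0.2, -3, 0],
    [-0.4, -6, 0],
    [-0.6, -9, 0],
    [-0.8, -12, 0],
    [-0.9, -15, 0],
  ],
  spin=[10.5, 21, 31.5, 42, 52.5],
)

```text
clock: 11.32
eef_pos: [0.4695, 0.1247, 0.1899]
tool_rot: [0.883, -0.47, -0.002, 0.002]
ft_force: [-0.6, 0.5, 0.1]
grip_width: 0.0855
grasp_force: 0.0
```

Emit:
arm_command(
  slide=[
    [-2.5, -2.2, 0],
    [-5, -4.4, 0],
    [-7.5, -6.6, 0],
    [-10, -8.8, 0],
    [-12.5, -10.9, 0],
  ],
  spin=[10.5, 21, 31.5, 42, 52.5],
)

```text
clock: 11.95
eef_pos: [0.4894, 0.2896, 0.1895]
tool_rot: [-0.584, 0.812, 0.001, -0.002]
ft_force: [-0.3, -0.0, 0.7]
grip_width: 0.0854
grasp_force: 0.0
```

Emit:
arm_command(
  slide=[
    [0, 0, 0],
    [0, 0, 0],
    [0, 0, 0],
    [0, 0, 0],
    [0, 0, 0],
  ],
  spin=[10.5, 21, 31.5, 42, 52.5],
)

```text
clock: 12.58
eef_pos: [0.4893, 0.2884, 0.1895]
tool_rot: [-0.164, 0.986, 0.0, -0.003]
ft_force: [-0.2, 0.7, -0.2]
grip_width: 0.0855
grasp_force: 0.0
```

Emit:
arm_command(
  slide=[
    [0, 0, 0],
    [0, 0, 0],
    [0, 0, 0],
    [0, 0, 0],
    [0, 0, 0],
  ],
  spin=[10, 20, 22, 22, 22],
)

```text
clock: 13.2
eef_pos: [0.4894, 0.2883, 0.1896]
tool_rot: [0.023, 1.0, -0.0, -0.003]
ft_force: [-0.3, -1.1, 0.1]
grip_width: 0.0853
grasp_force: 0.0
```

```bash
python3 - <<'E'
from h import *
st(); go(.495,.288,.05,177)
p=camera("top"); w=cloud(p)
print("handle",rect(w,box(w,.38,.53,.24,.32,.022,.035)));
print(p["intrinsics"])
E
```

```text
t 13.2 p [0.4894 0.2883 0.1896] tool x,y,z [[-0.999, 0.047, 0.006], [0.047, 0.999, -0.001], [-0.006, -0.001, -1.0]] q [0.53 0.4  0.12 1.3  0.   0.58] F [-0.3 -1.1  0.1] w 0.0853 g 0.0
slide cm [-6.400e-01  1.000e-02  1.395e+01] spin 0.3 yaw now 177.3
handle (array([473.2, 291. ]), array([ 21.6, 113.3]), 86.29, 173, array([456.3, 291.3]))
[[506.84487133   0.         315.25433204]
 [  0.         506.84487133 208.34072063]
 [  0.           0.           1.        ]]
```

Emit:
arm_command(
  slide=[
    [-0.2, 0, 4],
    [-0.6, 0, 8],
    [-0.6, 0, 12],
    [-0.6, 0, 15],
    [-0.6, 0, 17],
  ],
  spin=[0, 0, 0, 0, 0],
  jaw=6,
)

```text
clock: 13.88
eef_pos: [0.4936, 0.2873, 0.0177]
tool_rot: [0.024, 1.0, -0.001, -0.004]
ft_force: [-0.6, -0.8, 0.2]
grip_width: 0.0598
grasp_force: 0.0
```

Emit:
arm_command(
  slide=[
    [0, 0, 0.6],
    [0, 0, 1.1],
    [0, 0, 1.1],
    [0, 0, 1.1],
    [0, 0, 1.1],
  ],
  spin=[0, 0, 0, 0, 0],
)

```text
clock: 14.5
eef_pos: [0.4949, 0.2881, 0.0093]
tool_rot: [0.024, 1.0, -0.0, -0.002]
ft_force: [0.3, 0.0, -0.6]
grip_width: 0.0596
grasp_force: 0.0
```

Emit:
arm_command(
  slide=[
    [0, 0, 0],
    [0, 0, 0],
    [0, 0, 0],
    [0, 0, 0],
    [0, 0, 0],
  ],
  spin=[0, 0, 0, 0, 0],
  jaw=1,
)

```text
clock: 15.12
eef_pos: [0.4948, 0.2881, 0.009]
tool_rot: [0.024, 1.0, -0.0, -0.002]
ft_force: [-0.7, -0.3, 3.2]
grip_width: 0.0182
grasp_force: 59.7
```

Emit:
arm_command(
  slide=[
    [0, 0, 0],
    [0, 0, 0],
    [0, 0, -1],
    [0, 0, -2],
    [0, 0, -3.2],
  ],
  spin=[0, 0, 0, 0, 0],
)

```text
clock: 15.75
eef_pos: [0.4943, 0.2877, 0.0409]
tool_rot: [0.024, 1.0, -0.001, -0.003]
ft_force: [-0.8, 0.0, -0.1]
grip_width: 0.0186
grasp_force: 59.1
```

Emit:
arm_command(
  slide=[
    [0, 0, -4],
    [0, 0, -8],
    [0, 0, -8],
    [0, 0, -8],
    [0, 0, -8],
  ],
  spin=[0, 0, 0, 0, 0],
)

```text
clock: 16.38
eef_pos: [0.4939, 0.2873, 0.1191]
tool_rot: [0.024, 1.0, -0.001, -0.004]
ft_force: [-0.6, -0.5, -1.8]
grip_width: 0.0191
grasp_force: 59.1
```

```bash
python3 - <<'E'
from h import *
o=st(); 
for n in ("top","scene"):
    p=camera(n); save(p,n+"1",(120,280,130,290) if n=="top" else (370,560,180,320)); w=cloud(p)
    for t in ["blade_tip","blade"]: print(n,[(np.round(r["centre"]),np.round(world(p,[r["centre"]])[0],3),r["confidence"]) for r in landmark_of(p,t)[:2]])
    b=box(w,.535,.66,.25,.33,.07,.16); 
    print(rect(w,b),np.percentile(w[b][:,2],[5,50,95]), np.nanmax(w[b][:,0]))
E
```

```text
t 16.38 p [0.4939 0.2873 0.1191] tool x,y,z [[-0.999, 0.048, 0.008], [0.048, 0.999, -0.003], [-0.008, -0.002, -1.0]] q [0.53 0.46 0.02 1.14 0.   0.57] F [-0.6 -0.5 -1.8] w 0.0191 g 59.1
top [(array([175., 182.]), array([ 0.627,  0.314, -0.004]), 0.69), (array([404., 206.]), array([ 0.567, -0.393,  0.03 ]), 0.27)]
top [(array([168., 231.]), array([0.459, 0.285, 0.143]), 0.69), (array([432., 210.]), array([ 0.557, -0.475,  0.054]), 0.59)]
(array([596.2, 283.5]), array([122. ,  28.6]), 0.23, 206, array([569.3, 283.8])) [0.1214402  0.12743432 0.13326569] 0.6572573222712322
scene []
scene [(array([454., 245.]), array([0.484, 0.288, 0.141]), 0.88)]
(array([596.8, 279.5]), array([ 26.2, 123.6]), 86.77, 252, array([568.9, 281. ])) [0.12580215 0.12876877 0.13125888] 0.6584591752577599
```

View pics/scene1.png

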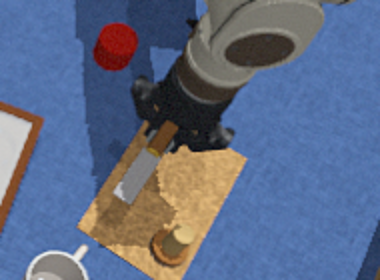

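Emit:
arm_command(
  slide=[
    [1.5, -5.4, 0],
    [2.9, -10.8, 0],
    [4.4, -16.1, 0],
    [5.9, -21.5, 0],
    [7.3, -26.8, 0],
  ],
  spin=[-3, -6, -9, -12, -14],
)

```text
clock: 17.3
eef_pos: [0.4086, 0.0223, 0.1214]
tool_rot: [-0.099, 0.995, -0.0, -0.002]
ft_force: [1.4, 0.8, -1.2]
grip_width: 0.0186
grasp_force: 59.3
```

Emit:
arm_command(
  slide=[
    [0, 0, 2],
    [0, 0, 4],
    [0, 0, 6],
    [0, 0, 7],
    [0, 0, 7],
  ],
  spin=[0, 0, 0, 0, 0],
)

```text
clock: 17.92
eef_pos: [0.4084, 0.0238, 0.0508]
tool_rot: [-0.098, 0.995, -0.0, -0.003]
ft_force: [-0.2, 0.2, -1.1]
grip_width: 0.0187
grasp_force: 59.3
```

```bash
cat >> h.py <<'E'
C=np.array([.6345,.068]); U=np.array([.9806,.1959]); V=np.array([-U[1],U[0]])
def case(xy): d=np.asarray(xy)-C; return np.array([d@U,d@V])
def uncase(x,y): return C+x*U+y*V
E
python3 - <<'E'
from h import *
o=st(); print(case(o["eef_pos"][:2]))
go(*uncase(-.095-.136,0),.043,191.3)
for n in ("top","scene"):
    p=camera(n); w=cloud(p)
    if n=="scene": save(p,"s2",(300,440,180,320))
    b=box(w,.44,.535,-.03,.09,.035,.09); q=w[b]; 
    cc=(q[:,:2]-C); cu=cc@U; cv_=cc@V; s=(cu>-.185)&(abs(cv_)<.03)
    print(n,s.sum(),"u",np.percentile(cu[s],[2,50,98]),"v",np.percentile(cv_[s],[5,50,95]),"z",np.percentile(q[s,2],[10,50,90]))
E
```

```text
t 17.93 p [0.4084 0.0238 0.0508] tool x,y,z [[-0.981, -0.195, 0.007], [-0.195, 0.981, 0.001], [-0.007, -0.001, -1.0]] q [ 0.06  0.25 -0.51  0.82 -0.   -0.14] F [-0.2  0.2 -1.1] w 0.0187 g 59.3
[-0.23042307  0.00091239]
slide cm [ 0.05 -0.09  0.78] spin -0.1 yaw now -168.8
top 34 u [-0.14030667 -0.13420425 -0.12867094] v [-0.00984455  0.00166438  0.01189609] z [0.05422123 0.05915466 0.06331476]
scene 147 u [-0.18315667 -0.15678958 -0.12622539] v [-0.01254948 -0.00023945  0.01167215] z [0.05927778 0.06187544 0.06387592]
```

View pics/s2.png

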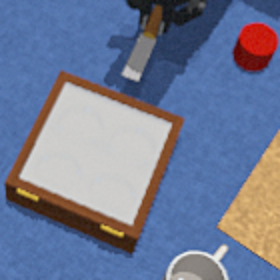

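Emit:
arm_command(
  slide=[
    [0, 0, 0.8],
    [-1, 0, 0.8],
    [-2.5, 0, 0.8],
    [-4.5, 0, 0.8],
    [-6, 0, 0.8],
  ],
  spin=[0, 0, 0, 0, 0],
)

```text
clock: 18.65
eef_pos: [0.4701, 0.0358, 0.0432]
tool_rot: [-0.098, 0.995, -0.0, -0.002]
ft_force: [-0.3, 1.0, -1.0]
grip_width: 0.0184
grasp_force: 59.3
```

Emit:
arm_command(
  slide=[
    [0, 0, 0],
    [0, 0, -0.3],
    [0, 0, -0.6],
    [0, 0, -0.9],
    [0, 0, -1.2],
  ],
  spin=[0, 0, 0, 0, 0],
)

```text
clock: 19.27
eef_pos: [0.4671, 0.0354, 0.0549]
tool_rot: [-0.098, 0.995, -0.0, -0.003]
ft_force: [0.9, 0.3, -4.2]
grip_width: 0.0188
grasp_force: 58.9
```

```bash
python3 - <<'E'
from h import *
o=st(); print(case(o["eef_pos"][:2]))
E
```

```text
t 19.27 p [0.4671 0.0354 0.0549] tool x,y,z [[-0.981, -0.195, 0.006], [-0.195, 0.981, 0.0], [-0.006, -0.001, -1.0]] q [ 0.08  0.34 -0.35  0.88 -0.   -0.12] F [ 0.9  0.3 -4.2] w 0.0188 g 58.9
[-0.17051     0.00078419]
```

Emit:
arm_command(
  slide=[
    [0, 0, -0.9],
    [-0.3, 0, -2.5],
    [-0.7, 0, -4.0],
    [-0.7, 0, -4.0],
    [-0.7, 0, -4.0],
  ],
  spin=[0, 0, 0, 0, 0],
)

```text
clock: 19.9
eef_pos: [0.4753, 0.0368, 0.0952]
tool_rot: [-0.098, 0.995, -0.0, -0.002]
ft_force: [0.4, -0.1, -1.9]
grip_width: 0.0187
grasp_force: 59.2
```

```bash
python3 - <<'E'
from h import *
o=st(); print(case(o["eef_pos"][:2]))
p=camera("scene"); save(p,"s3",(280,440,160,320)); w=cloud(p)
q=w[box(w,.5,.8,-.06,.19,.05,.3)]; u=(q[:,:2]-C)@U; v=(q[:,:2]-C)@V
for a in (-.08,-.04,0,.04,.08):
    s=(abs(u-a)<.01)&(abs(v-.05)<.02); print(a,np.round(np.median(q[s,2]),3),s.sum())
E
```

```text
t 19.9 p [0.4753 0.0368 0.0952] tool x,y,z [[-0.981, -0.195, 0.004], [-0.195, 0.981, 0.0], [-0.004, -0.001, -1.0]] q [ 0.08  0.31 -0.28  0.98 -0.   -0.12] F [ 0.4 -0.1 -1.9] w 0.0187 g 59.2
[-0.16219996  0.00063391]
-0.08 0.119 107
-0.04 0.106 115
0 0.093 121
0.04 0.081 123
0.08 0.069 123
```

View pics/s3.png

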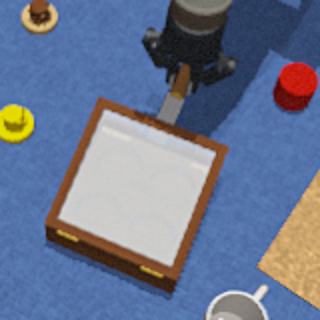

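Emit:
arm_command(
  slide=[
    [-0.4, 0, -1.5],
    [-1.1, 0, -3.0],
    [-1.9, 0, -4.3],
    [-2.9, 0, -5.6],
    [-4.0, 0, -6.8],
  ],
  spin=[0, 0, 0, 0, 0],
)

```text
clock: 20.58
eef_pos: [0.5126, 0.0444, 0.1618]
tool_rot: [-0.098, 0.995, -0.0, -0.005]
ft_force: [-1.8, -0.5, -2.0]
grip_width: 0.019
grasp_force: 59.1
```

Emit:
arm_command(
  slide=[
    [-1.2, 0, -1.0],
    [-2.5, 0, -2.0],
    [-3.9, 0, -2.8],
    [-5.4, 0, -3.5],
    [-6.9, 0, -4.0],
  ],
  spin=[0, 0, 0, 0, 0],
)

```text
clock: 21.2
eef_pos: [0.5818, 0.0581, 0.2018]
tool_rot: [-0.098, 0.995, -0.0, -0.004]
ft_force: [-1.9, 0.1, -0.7]
grip_width: 0.0189
grasp_force: 59.3
```

Emit:
arm_command(
  slide=[
    [-1.6, 0, -0.4],
    [-3.2, 0, -0.6],
    [-4.8, 0, -0.6],
    [-6.4, 0, -0.5],
    [-8.0, 0, -0.2],
  ],
  spin=[0, 0, 0, 0, 0],
)

```text
clock: 21.82
eef_pos: [0.6611, 0.0738, 0.2034]
tool_rot: [-0.098, 0.995, -0.0, -0.003]
ft_force: [-1.8, 0.4, 0.0]
grip_width: 0.0187
grasp_force: 59.4
```

```bash
python3 - <<'E'
from h import *
o=st(); print(case(o["eef_pos"][:2]))
p=camera("scene"); save(p,"s4",(280,440,180,340)); w=cloud(p)
q=w[box(w,.6,.9,-.06,.25,.06,.3)]; u=(q[:,:2]-C)@U; v=(q[:,:2]-C)@V
for z in (.08,.12,.16,.2,.24):
    s=(abs(q[:,2]-z)<.01)&(abs(v)<.08)&(u>.05); print(z,np.round(np.median(u[s]),3),s.sum())
E
```

```text
t 21.82 p [0.6611 0.0738 0.2034] tool x,y,z [[-0.981, -0.195, 0.006], [-0.195, 0.981, 0.0], [-0.006, -0.001, -1.0]] q [ 0.11  0.6   0.48  1.45 -0.   -0.08] F [-1.8  0.4  0. ] w 0.0187 g 59.4
[0.02719691 0.00050903]
0.08 0.102 96
0.12 0.112 57
0.16 0.121 65
0.2 0.13 59
0.24 0.139 321
```

View pics/s4.png

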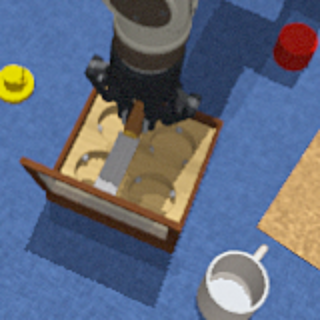

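Emit:
arm_command(
  slide=[
    [2, 0, 0],
    [6, 0, 0],
    [8, 2, 0],
    [9.5, 7, 0],
    [10.5, 12.5, 0],
  ],
  spin=[0, 0, 0, 3, 7],
)

```text
clock: 22.5
eef_pos: [0.5324, 0.1761, 0.2044]
tool_rot: [-0.035, 0.999, -0.0, -0.003]
ft_force: [2.2, 0.8, -2.1]
grip_width: 0.0187
grasp_force: 59.2
```

```bash
python3 - <<'E'
from h import *
o=st(); go(.494,.288,.03,177)
p=camera("top"); w=cloud(p); print("pushertop",rect(w,box(w,.4,.65,.3,.43,.06,.09)))
E
```

```text
t 22.5 p [0.5324 0.1761 0.2044] tool x,y,z [[-0.998, -0.069, 0.005], [-0.069, 0.998, -0.0], [-0.005, -0.001, -1.0]] q [0.32 0.38 0.13 1.32 0.   0.25] F [ 2.2  0.8 -2.1] w 0.0187 g 59.2
slide cm [ 2.96 11.44 17.45] spin 7.0 yaw now -176.0
pushertop (array([0., 0.]), array([0., 0.]), 0.0, 0, array([nan, nan]))h.py:33: RuntimeWarning: Mean of empty slice.
  P=w[m][:,:2]; c,s,a=cv2.minAreaRect((P*1000).astype(np.float32)); return np.round(c,1),np.round(s,1),round(a,2),len(P),np.round(P.mean(0)*1000,1)
  ret = um.true_divide(
```

```bash
python3 - <<'E'
from h import *
p=camera("scene"); w=cloud(p); b=box(w,.4,.75,.3,.5,.055,.09); print(b.sum()); 
if b.sum(): print(rect(w,b))
q=camera("top")
print([(np.round(world(p,[r["centre"]])[0],3),r["confidence"]) for r in recognise(p,"pusher")[:2]])
print([(np.round(world(q,[r["centre"]])[0],3),r["confidence"]) for r in recognise(q,"pusher")[:2]])
a=p["pixels"][180:340,360:560]; c=q["pixels"][130:290,110:310]
cv2.imwrite("pics/m5.png",cv2.resize(np.hstack([a,c])[:,:,::-1],None,fx=2,fy=2))
E
```

```text
133
(array([643.5, 340.5]), array([ 26.5, 195.7]), 68.75, 133, array([586.1, 361.9]))
[(array([0.577, 0.366, 0.048]), 0.74), (array([ 0.456, -0.371,  0.022]), 0.19)]
[(array([0.587, 0.184, 0.214]), 0.41)]
```

View pics/m5.png

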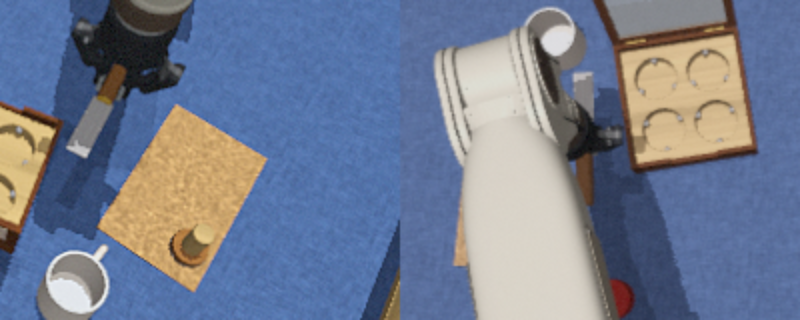

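Emit:
arm_command(
  slide=[
    [1.5, 5.5, 0],
    [3.0, 11.4, 0],
    [3.0, 11.4, 5],
    [3.0, 11.4, 10],
    [3.0, 11.4, 15],
  ],
  spin=[3, 7, 7, 7, 7],
)

```text
clock: 23.38
eef_pos: [0.4952, 0.2861, 0.0531]
tool_rot: [0.025, 1.0, -0.0, -0.002]
ft_force: [-0.1, -0.1, -1.2]
grip_width: 0.0189
grasp_force: 59.5
```

Emit:
arm_command(
  slide=[
    [0, 0, 2],
    [0, 0, 3.5],
    [0, 0, 4.2],
    [0, 0, 4.4],
    [0, 0, 4.4],
  ],
  spin=[0, 0, 0, 0, 0],
)

```text
clock: 24.0
eef_pos: [0.4947, 0.2875, 0.0114]
tool_rot: [0.024, 1.0, 0.0, -0.002]
ft_force: [0.3, 0.4, -1.0]
grip_width: 0.0189
grasp_force: 59.5
```

Emit:
arm_command(
  slide=[
    [0, 0, 0],
    [0, 0, 0],
    [0, 0, 0],
    [0, 0, 0],
    [0, 0, 0],
  ],
  spin=[0, 0, 0, 0, 0],
  jaw=5,
)

```text
clock: 24.62
eef_pos: [0.494, 0.2872, 0.0106]
tool_rot: [0.024, 1.0, -0.0, -0.003]
ft_force: [0.1, -0.6, 0.3]
grip_width: 0.0501
grasp_force: 0.0
```

Emit:
arm_command(
  slide=[
    [0, 0, -1],
    [0, 0, -4],
    [0, 0, -9],
    [0, 0, -14],
    [0, 0, -18],
  ],
  spin=[0, 0, 0, 0, 0],
)

```text
clock: 25.25
eef_pos: [0.4955, 0.2876, 0.1938]
tool_rot: [0.024, 1.0, 0.0, -0.002]
ft_force: [0.6, -0.4, -0.6]
grip_width: 0.05
grasp_force: 0.0
```

```bash
python3 - <<'E'
from h import *
o=st()
p=camera("scene"); w=cloud(p)
print("handle",rect(w,box(w,.38,.53,.24,.34,.022,.04)))
for x,y in [(.59,-.26),(.444,-.245),(.441,-.371),(.575,-.393)]:
    b=box(w,x-.06,x+.06,y-.06,y+.06,.032,.05); print(b.sum() and rect(w,b))
E
```

```text
t 25.25 p [0.4955 0.2876 0.1938] tool x,y,z [[-0.999, 0.048, 0.003], [0.048, 0.999, 0.001], [-0.003, 0.001, -1.0]] q [0.52 0.4  0.14 1.31 0.   0.57] F [ 0.6 -0.4 -0.6] w 0.05 g 0.0
handle (array([468.6, 286.5]), array([ 20.1, 103.2]), 86.48, 239, array([470.4, 286.3]))
(array([ 590.3, -259.5]), array([28.3, 28.9]), 57.47, 81, array([ 591.1, -259.1]))
(array([ 445.2, -246.3]), array([29.7, 27.3]), 13.96, 66, array([ 446. , -245.6]))
(array([ 441.8, -371.5]), array([29.7, 27.6]), 38.67, 64, array([ 442.7, -371.1]))
(array([ 596.1, -398.1]), array([30.3, 76.7]), 80.02, 77, array([ 581.1, -393.4]))
```

Emit:
arm_command(
  slide=[
    [-1.2, -5.4, 0],
    [-2.4, -10.8, 0],
    [-3.6, -16.2, 0],
    [-4.8, -21.6, 0],
    [-6, -27, 0],
  ],
  spin=[0, 0, 0, 0, 0],
)

```text
clock: 25.92
eef_pos: [0.5421, 0.013, 0.1912]
tool_rot: [0.024, 1.0, -0.0, -0.002]
ft_force: [0.8, 0.7, 0.9]
grip_width: 0.0503
grasp_force: 0.0
```

Emit:
arm_command(
  slide=[
    [-1.2, -5.4, 2],
    [-2.4, -10.8, 4],
    [-3.6, -16.2, 6],
    [-4.8, -21.6, 8],
    [-6, -27, 8],
  ],
  spin=[-3, -6, -9, -12, -14],
)

```text
clock: 26.55
eef_pos: [0.5872, -0.2591, 0.1086]
tool_rot: [-0.098, 0.995, 0.001, -0.004]
ft_force: [0.5, 0.4, -0.7]
grip_width: 0.0501
grasp_force: 0.0
```

```bash
cat >> h.py <<'E'
def bears(names=("top","scene")):
    for n in names:
        p=camera(n); w=cloud(p); hsv=cv2.cvtColor(p["pixels"],cv2.COLOR_RGB2HSV)
        m=(box(w,.35,.72,-.46,-.19,.028,.046)).astype(np.uint8)
        k,l,s,c=cv2.connectedComponentsWithStats(m)
        for i in range(1,k):
            if s[i,4]>35:
                P=w[l==i]; cc,rr=cv2.minEnclosingCircle((P[:,:2]*1000).astype(np.float32)); med=np.median(hsv[l==i],0)
                print(n,np.round(cc,1),"r",round(rr,1),"n",s[i,4],"hsv",med)
E
python3 - <<'E'
from h import *
st(); bears(); go(.5905,-.259,.014)
E
```

```text
t 26.55 p [ 0.5872 -0.2591  0.1086] tool x,y,z [[-0.981, -0.196, 0.008], [-0.196, 0.981, 0.003], [-0.009, 0.001, -1.0]] q [-0.41  0.6   0.23  1.21 -0.   -0.61] F [ 0.5  0.4 -0.7] w 0.0501 g 0.0
top [ 660.2 -399.6] r 29.3 n 195 hsv [ 18.  86. 205.]
top [ 574.9 -394.3] r 18.3 n 91 hsv [ 10. 141. 119.]
top [ 443.3 -371.9] r 17.4 n 95 hsv [ 10. 140. 119.]
scene [ 445.6 -245.7] r 17.5 n 72 hsv [ 12.  166.5 121. ]
scene [ 576.2 -393.3] r 17.5 n 79 hsv [ 12. 169. 126.]
scene [ 660.1 -401.1] r 30.3 n 237 hsv [ 21. 104. 222.]
scene [ 590.8 -261.6] r 17.3 n 86 hsv [ 12.  163.5  72. ]
slide cm [-0.35  0.44  9.58] spin 0 yaw now -169.1
```

```bash
python3 - <<'E'
from h import *
st(); go(.5905,-.260,.014)
E
```

```text
t 26.65 p [ 0.5884 -0.2637  0.1098] tool x,y,z [[-0.982, -0.189, 0.005], [-0.189, 0.982, -0.002], [-0.005, -0.003, -1.0]] q [-0.42  0.6   0.23  1.21 -0.   -0.61] F [0.6 0.3 0.5] w 0.0498 g 0.0
slide cm [-0.33  0.35  9.58] spin 0 yaw now -169.1
```

Emit:
arm_command(
  slide=[
    [-0.3, 0.3, 4],
    [-0.3, 0.3, 7],
    [-0.3, 0.3, 9],
    [-0.3, 0.3, 9.5],
    [-0.3, 0.3, 9.5],
  ],
  spin=[0, 0, 0, 0, 0],
)

```text
clock: 27.28
eef_pos: [0.5905, -0.2542, 0.016]
tool_rot: [-0.098, 0.995, -0.0, -0.003]
ft_force: [-0.1, -0.3, -0.4]
grip_width: 0.0501
grasp_force: 0.0
```

Emit:
arm_command(
  slide=[
    [0, 0, 0],
    [0, 0, 0],
    [0, 0, 0],
    [0, 0, 0],
    [0, 0, 0],
  ],
  spin=[0, 0, 0, 0, 0],
  jaw=2,
)

```text
clock: 27.9
eef_pos: [0.5915, -0.255, 0.0174]
tool_rot: [-0.098, 0.995, -0.001, -0.001]
ft_force: [-0.5, 0.5, 6.6]
grip_width: 0.0278
grasp_force: 59.8
```

Emit:
arm_command(
  slide=[
    [0, 0, -1],
    [0, 0, -4],
    [0, 0, -8],
    [0, 0, -12],
    [0, 0, -12],
  ],
  spin=[0, 0, 0, 0, 0],
)

```text
clock: 28.52
eef_pos: [0.5933, -0.2554, 0.1403]
tool_rot: [-0.098, 0.995, -0.002, 0.001]
ft_force: [0.2, -0.1, -0.2]
grip_width: 0.0283
grasp_force: 59.4
```

```bash
python3 - <<'E'
from h import *
st(); go(*uncase(.04,-.04),.13,191.3)
E
```

```text
t 28.52 p [ 0.5933 -0.2554  0.1403] tool x,y,z [[-0.981, -0.195, -0.001], [-0.195, 0.981, -0.004], [0.002, -0.004, -1.0]] q [-0.41  0.58  0.27  1.26 -0.   -0.6 ] F [ 0.2 -0.1 -0.2] w 0.0283 g 59.4
slide cm [-14.34  26.92   0.93] spin -0.1 yaw now -168.8
```

Emit:
arm_command(
  slide=[
    [-2.9, 5.4, 0],
    [-5.8, 10.8, 0],
    [-8.7, 16.2, 0],
    [-11.6, 21.6, 0],
    [-14.3, 26.9, 0],
  ],
  spin=[0, 0, 0, 0, 0],
)

```text
clock: 29.15
eef_pos: [0.6781, 0.0393, 0.1331]
tool_rot: [-0.098, 0.995, -0.0, -0.004]
ft_force: [-0.0, 0.3, -0.0]
grip_width: 0.0283
grasp_force: 59.5
```

Emit:
arm_command(
  slide=[
    [0, 0, 2],
    [0, 0, 3],
    [0, 0, 3],
    [0, 0, 3],
    [0, 0, 3],
  ],
  spin=[0, 0, 0, 0, 0],
)

```text
clock: 29.78
eef_pos: [0.6791, 0.0364, 0.1057]
tool_rot: [-0.097, 0.995, -0.0, -0.002]
ft_force: [-0.1, 0.3, -1.0]
grip_width: 0.028
grasp_force: 59.5
```

```bash
python3 - <<'E'
from h import *
for n in ("wrist","scene","top"):
    o=get_obs(); print(np.round(o["eef_pos"],4),np.round(case(o["eef_pos"][:2])*1000,1),np.round(R.from_quat(o["tool_rot"]).as_matrix()[:,2],3))
    p=camera(n); save(p,"b"+n); w=cloud(p)
    b=box(w,.62,.75,-.03,.10,.075,.135); q=w[b]
    d=np.array([case(x[:2]) for x in q]); hsv=cv2.cvtColor(p["pixels"],cv2.COLOR_RGB2HSV)[b]
    s=(hsv[:,0]>8)&(hsv[:,0]<25)&(hsv[:,1]>50)&(hsv[:,2]>60)
    if s.sum()>5: print(n,s.sum(),"u",np.percentile(d[s,0],[1,50,99]),"v",np.percentile(d[s,1],[1,50,99]),"z",np.percentile(q[s,2],[1,50,99]))
    if n=="wrist": save(p,"wr")
E
```

```text
[0.6791 0.0364 0.1057] [ 37.5 -39.7] [-0.004 -0.001 -1.   ]
wrist 4823 u [0.00786155 0.02027148 0.04642756] v [-0.06827526 -0.03867431 -0.01159075] z [0.08938626 0.10055446 0.12902354]
[0.6791 0.0366 0.1057] [ 37.5 -39.5] [-0.004 -0.001 -1.   ]
scene 226 u [0.0268478  0.049276   0.06417011] v [-0.06793681 -0.03879145 -0.0112959 ] z [0.08852071 0.10134835 0.13076083]
[0.679  0.0368 0.1056] [ 37.5 -39.3] [-0.004 -0.001 -1.   ]
top 41 u [0.01200919 0.02592456 0.10040253] v [-0.08790635 -0.06170011 -0.05390087] z [0.07884537 0.09794028 0.1159204 ]
```

View pics/wr.png

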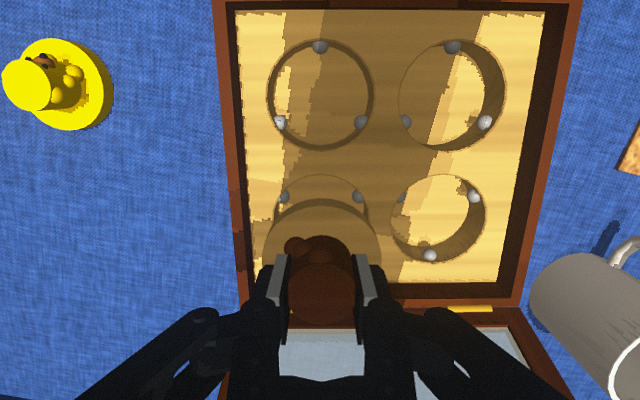

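```bash
python3 - <<'E'
from h import *
p=camera("wrist"); w=cloud(p)
for a in [(320,96),(453,96),(437,218)]: print(a,np.round(case(world(p,[a],z=.038)[0][:2])*1000,1))
hsv=cv2.cvtColor(p["pixels"],cv2.COLOR_RGB2HSV)
m=box(w,.62,.75,-.03,.10,.096,.106)&(hsv[...,2]>40); q=w[m]; d=np.array([case(x[:2]) for x in q])*1000
print(len(d),np.median(q[:,2]))
# boundary: max radial reach per angle around rough centre
c=np.array([38,-40.]); 
for _ in range(4):
    a=np.degrees(np.arctan2(d[:,1]-c[1],-(d[:,0]-c[0]))); r=np.hypot(*(d-c).T)
    B=[]
    for k in range(-75,76,10):
        s=(abs(a-k)<5)&(r<36)
        if s.sum()>5: i=np.argsort(r[s])[-max(3,int(.02*s.sum()))]; B.append(d[s][i])
    B=np.array(B); A=np.c_[2*B,np.ones(len(B))]; x=np.linalg.lstsq(A,(B**2).sum(1),rcond=None)[0]; c=x[:2]
print("fit c",c,"r",np.sqrt(x[2]+c@c),len(B))
from scipy.optimize import least_squares
print("fixed r30",least_squares(lambda c:np.hypot(*(B-c).T)-30,c,loss="soft_l1").x)
for px in [(322,198)]: print(np.round(case(world(p,[px],z=.1005)[0][:2])*1000,1))
E
```

```text
(320, 96) [-40.3 -40.1]
(453, 96) [-40.5  40.3]
(437, 218) [38.6 39.1]
4985 0.10032427055069214
fit c [ 37.23799079 -39.38845191] r 29.711197318099266 16
fixed r30 [ 37.60300966 -39.37908752]
[  3.8 -39.1]
```

Emit:
arm_command(
  slide=[
    [-0.25, -0.05, 1],
    [-0.25, -0.05, 3],
    [-0.25, -0.05, 4.5],
    [-0.25, -0.05, 5.2],
    [-0.25, -0.05, 5.4],
  ],
  spin=[0, 0, 0, 0, 0],
)

```text
clock: 30.6
eef_pos: [0.6807, 0.0374, 0.0506]
tool_rot: [-0.098, 0.995, -0.0, -0.003]
ft_force: [-0.9, -0.3, 1.5]
grip_width: 0.0281
grasp_force: 59.7
```

Emit:
arm_command(
  slide=[
    [0, 0, 0],
    [0, 0, 0],
    [0, 0, 0],
    [0, 0, 0],
    [0, 0, 0],
  ],
  spin=[0, 0, 0, 0, 0],
)

```text
clock: 31.22
eef_pos: [0.6809, 0.0373, 0.0508]
tool_rot: [-0.098, 0.995, -0.0, -0.003]
ft_force: [-0.3, 0.8, -0.9]
grip_width: 0.0281
grasp_force: 59.6
```

Emit:
arm_command(
  slide=[
    [0, 0, 0],
    [0, 0, 0],
    [0, 0, 0],
    [0, 0, -1],
    [0, 0, -3],
  ],
  spin=[0, 0, 0, 0, 0],
  jaw=4.2,
)

```text
clock: 31.85
eef_pos: [0.6803, 0.0373, 0.0805]
tool_rot: [-0.098, 0.995, -0.0, -0.004]
ft_force: [-0.1, -1.3, 0.0]
grip_width: 0.0418
grasp_force: 0.0
```

Emit:
arm_command(
  slide=[
    [0, 0, -3],
    [0, 0, -6],
    [0, 0, -9],
    [0, 0, -9],
    [0, 0, -9],
  ],
  spin=[0, 0, 0, 0, 0],
)

```text
clock: 32.48
eef_pos: [0.6812, 0.0374, 0.1705]
tool_rot: [-0.098, 0.995, -0.0, -0.003]
ft_force: [-0.9, 1.0, -0.3]
grip_width: 0.042
grasp_force: 0.0
```

```bash
cat >> h.py <<'E'
def inbox():
    "bear tops and base in case frame, from scene cam"
    p=camera("scene"); w=cloud(p); q=w.reshape(-1,3); uv=np.stack([(q[:,:2]-C)@U,(q[:,:2]-C)@V],1)*1000
    for i in (-40,40):
        for j in (-40,40):
            m=(np.hypot(uv[:,0]-i,uv[:,1]-j)<30)
            t=m&(q[:,2]>.042)&(q[:,2]<.085)
            if t.sum()>20:
                z=np.percentile(q[t,2],90)
                tt=t&(abs(q[:,2]-z)<.006); print("nest",i,j,"top z",round(z,4),"c",np.round(cv2.minEnclosingCircle(uv[tt].astype(np.float32))[0],1),tt.sum())
E
python3 - <<'E'
from h import *
inbox(); bears(); st(); go(.4445,-.2455,.17)
E
```

```text
nest 40 -40 top z 0.0739 c [ 36.2 -40.2] 106
top [ 685.6 -274.9] r 44.7 n 46 hsv [ 16. 110.  88.]
top [ 660.4 -398.4] r 29.7 n 289 hsv [ 18.  87. 204.]
top [ 574.8 -394.9] r 17.7 n 90 hsv [ 10. 140. 117.]
top [ 445.4 -244.1] r 17.9 n 89 hsv [ 10. 142. 118.]
top [ 443.  -371.3] r 17.5 n 91 hsv [ 10. 140. 118.]
scene [ 442.2 -373.1] r 18.4 n 74 hsv [ 12.  167.5 119. ]
scene [ 446.9 -246.3] r 16.5 n 71 hsv [ 12. 172. 123.]
scene [ 576.4 -392. ] r 17.3 n 75 hsv [ 11. 170. 123.]
scene [ 661.1 -400.7] r 30.7 n 235 hsv [ 20. 106. 215.]
t 32.62 p [0.6806 0.0374 0.1691] tool x,y,z [[-0.981, -0.195, 0.008], [-0.195, 0.981, 0.001], [-0.008, -0.001, -1.0]] q [ 0.06  0.65  0.48  1.41 -0.   -0.14] F [-0.3 -0.4 -0.4] w 0.0419 g 0.0
slide cm [ 28.67 -23.14   0.14] spin 0 yaw now -168.8
```

Emit:
arm_command(
  slide=[
    [4.6, -3.7, 0],
    [9.2, -7.4, 0],
    [13.9, -11.2, 0],
    [18.5, -14.9, 0],
    [23.2, -18.7, 0],
  ],
  spin=[0, 0, 0, 0, 0],
  jaw=5,
)

```text
clock: 33.25
eef_pos: [0.4885, -0.1923, 0.1711]
tool_rot: [-0.098, 0.995, 0.0, -0.003]
ft_force: [0.6, -1.3, 0.4]
grip_width: 0.05
grasp_force: 0.0
```

Emit:
arm_command(
  slide=[
    [4, -3.3, 2],
    [5.5, -4.4, 6],
    [5.5, -4.4, 9],
    [5.5, -4.4, 9],
    [5.5, -4.4, 9],
  ],
  spin=[0, 0, 0, 0, 0],
)

```text
clock: 33.88
eef_pos: [0.4451, -0.2452, 0.0828]
tool_rot: [-0.098, 0.995, -0.0, -0.003]
ft_force: [0.7, -0.4, 0.5]
grip_width: 0.0503
grasp_force: 0.0
```

```bash
python3 - <<'E'
from h import *
st(); go(.4455,-.2455,.019,191.3)
E
```

```text
t 33.88 p [ 0.4451 -0.2452  0.0828] tool x,y,z [[-0.981, -0.195, 0.005], [-0.195, 0.981, 0.0], [-0.005, -0.001, -1.0]] q [-0.5   0.37 -0.22  0.98 -0.   -0.7 ] F [ 0.7 -0.4  0.5] w 0.0503 g 0.0
slide cm [-0.07 -0.04  6.38] spin -0.0 yaw now -168.7
```

Emit:
arm_command(
  slide=[
    [0, 0, 3],
    [0, 0, 5.5],
    [0, 0, 6.4],
    [0, 0, 6.4],
    [0, 0, 6.4],
  ],
  spin=[0, 0, 0, 0, 0],
)

```text
clock: 34.5
eef_pos: [0.4453, -0.2457, 0.0196]
tool_rot: [-0.098, 0.995, -0.001, -0.002]
ft_force: [-0.6, 0.9, -0.3]
grip_width: 0.0498
grasp_force: 0.0
```

Emit:
arm_command(
  slide=[
    [0, 0, 0],
    [0, 0, 0],
    [0, 0, 0],
    [0, 0, 0],
    [0, 0, 0],
  ],
  spin=[0, 0, 0, 0, 0],
  jaw=2,
)

```text
clock: 35.12
eef_pos: [0.445, -0.2457, 0.0195]
tool_rot: [-0.098, 0.995, -0.001, -0.002]
ft_force: [-0.6, -0.4, 5.6]
grip_width: 0.0275
grasp_force: 58.9
```

Emit:
arm_command(
  slide=[
    [0, 0, -3],
    [0, 0, -7],
    [0, 0, -11],
    [-3, 3.3, -11],
    [-7, 7.6, -11],
  ],
  spin=[0, 0, 0, 0, 0],
)

```text
clock: 35.75
eef_pos: [0.4992, -0.1573, 0.1289]
tool_rot: [-0.096, 0.995, -0.001, -0.002]
ft_force: [1.0, -0.3, -1.1]
grip_width: 0.0282
grasp_force: 59.4
```

Emit:
arm_command(
  slide=[
    [-4.3, 4.7, 0],
    [-8.7, 9.4, 0],
    [-13, 14, 0],
    [-17.3, 18.7, 0],
    [-21.7, 23.4, 0],
  ],
  spin=[0, 0, 0, 0, 0],
)

```text
clock: 36.38
eef_pos: [0.663, 0.111, 0.1266]
tool_rot: [-0.098, 0.995, -0.0, -0.003]
ft_force: [1.0, -1.1, -0.2]
grip_width: 0.028
grasp_force: 59.4
```

Emit:
arm_command(
  slide=[
    [0, 0, 1],
    [0, 0, 2],
    [0, 0, 2],
    [0, 0, 2],
    [0, 0, 2],
  ],
  spin=[0, 0, 0, 0, 0],
)

```text
clock: 37.0
eef_pos: [0.6625, 0.1082, 0.1078]
tool_rot: [-0.097, 0.995, -0.0, -0.002]
ft_force: [0.0, -0.4, -0.4]
grip_width: 0.028
grasp_force: 59.4
```

```bash
cat >> h.py <<'E'
from scipy.optimize import least_squares
def held(ci,cj):
    "centre (case mm) of the held bear's base near ci,cj, and the slide that centres it on that nest"
    p=camera("wrist"); w=cloud(p); o=get_obs(); zb=o["eef_pos"][2]-.006
    uv=np.stack([(w[...,:2]-C)@U,(w[...,:2]-C)@V],-1)*1000
    t=(abs(w[...,2]-zb)<.006)&(np.hypot(uv[...,0]-ci,uv[...,1]-cj)<45)&(uv[...,0]<ci-5)
    z0=np.median(w[t][:,2]); m=t&(abs(w[...,2]-z0)<.004)
    d=uv[m]; c=np.array([ci,cj],float)
    for _ in range(5):
        a=np.degrees(np.arctan2(d[:,1]-c[1],-(d[:,0]-c[0]))); r=np.hypot(*(d-c).T); B=[]
        for k in range(-75,76,10):
            s=(abs(a-k)<5)&(r<37)
            if s.sum()>5: i=np.argsort(r[s])[-max(3,int(.02*s.sum()))]; B.append(d[s][i])
        B=np.array(B); c=least_squares(lambda c:np.hypot(*(B-c).T)-29.7,c,loss="soft_l1").x
    print("base top z",z0,"n",len(d),"c",np.round(c,1),"resid",np.round(np.hypot(*(B-c).T)-29.7,1),"tcp",np.round(case(o["eef_pos"][:2])*1000,1),round(o["eef_pos"][2],4))
    print("slide x",round(-(ci-c[0])/10,2),"y",round((cj-c[1])/10,2),"z to seat",round((z0-.012-.0335)*100,2))
E
python3 - <<'E'
from h import *
st(); held(40,40)
E
```

```text
t 37.0 p [0.6625 0.1082 0.1078] tool x,y,z [[-0.981, -0.193, 0.004], [-0.193, 0.981, 0.0], [-0.004, -0.0, -1.0]] q [ 0.16  0.65  0.32  1.24  0.   -0.03] F [ 0.  -0.4 -0.4] w 0.028 g 59.4
base top z 0.10045018250630959 n 4103 c [35.8 33.7] resid [-0.   0.   0.   0.1 -0.1  0.1 -0.1  0.  -0.   0.   0.  -0.   0.  -0.
 -0.  -0. ] tcp [35.4 34.2] 0.1077
slide x -0.42 y 0.63 z to seat 5.5
```

Emit:
arm_command(
  slide=[
    [-0.4, 0.6, 1],
    [-0.4, 0.65, 3],
    [-0.4, 0.65, 4.5],
    [-0.4, 0.65, 5.2],
    [-0.4, 0.65, 5.5],
  ],
  spin=[0, 0, 0, 0, 0],
)

```text
clock: 37.67
eef_pos: [0.6645, 0.1165, 0.0523]
tool_rot: [-0.098, 0.995, 0.0, -0.003]
ft_force: [-3.4, -0.1, 8.2]
grip_width: 0.0279
grasp_force: 60.1
```

Emit:
arm_command(
  slide=[
    [0, 0, 0],
    [0, 0, 0],
    [0, 0, 0],
    [0, 0, 0],
    [0, 0, 0],
  ],
  spin=[0, 0, 0, 0, 0],
)

```text
clock: 38.3
eef_pos: [0.6649, 0.1165, 0.0525]
tool_rot: [-0.098, 0.995, 0.0, -0.002]
ft_force: [-1.9, 0.6, 6.0]
grip_width: 0.0277
grasp_force: 59.8
```

Emit:
arm_command(
  slide=[
    [0, 0, 0],
    [0, 0, 0],
    [0, 0, 0],
    [0, 0, -1],
    [0, 0, -3],
  ],
  spin=[0, 0, 0, 0, 0],
  jaw=4.2,
)

```text
clock: 38.92
eef_pos: [0.664, 0.1162, 0.0814]
tool_rot: [-0.098, 0.995, -0.0, -0.004]
ft_force: [0.5, 0.8, 0.2]
grip_width: 0.0421
grasp_force: 0.0
```

Emit:
arm_command(
  slide=[
    [0, 0, -3],
    [0, 0, -6],
    [0, 0, -9],
    [0, 0, -9],
    [0, 0, -9],
  ],
  spin=[0, 0, 0, 0, 0],
)

```text
clock: 39.55
eef_pos: [0.665, 0.1163, 0.1715]
tool_rot: [-0.098, 0.995, -0.0, -0.003]
ft_force: [-0.7, -1.0, 0.0]
grip_width: 0.0418
grasp_force: 0.0
```

```bash
python3 - <<'E'
from h import *
inbox(); bears(); st(); go(.4425,-.372,.17)
E
```

```text
nest 40 -40 top z 0.0742 c [ 36.6 -39. ] 105
nest 40 40 top z 0.074 c [37.5 39.6] 112
top [ 684.8 -274.1] r 44.2 n 39 hsv [ 16. 111.  88.]
top [ 659.9 -398.6] r 29.8 n 285 hsv [ 18.  86. 205.]
top [ 574.5 -394.6] r 17.5 n 89 hsv [ 10. 141. 118.]
top [ 443.3 -371.5] r 17.2 n 94 hsv [ 10. 140. 119.]
scene [ 443.7 -372.4] r 18.3 n 73 hsv [ 11. 170. 119.]
scene [ 575.6 -395.8] r 18.6 n 77 hsv [ 11. 170. 123.]
scene [ 659.9 -400.8] r 30.8 n 236 hsv [ 20. 106. 214.]
t 39.7 p [0.6644 0.1163 0.1702] tool x,y,z [[-0.981, -0.195, 0.008], [-0.195, 0.981, 0.0], [-0.008, -0.001, -1.0]] q [ 0.17  0.63  0.45  1.4   0.   -0.02] F [-0.1  0.6  0.5] w 0.0421 g 0.0
slide cm [ 31.28 -43.57   0.26] spin 0 yaw now -168.8
```

Emit:
arm_command(
  slide=[
    [3.1, -4.4, 0],
    [6.2, -8.7, 0],
    [9.4, -13.1, 0],
    [12.5, -17.4, 0],
    [15.6, -21.8, 0],
  ],
  spin=[0, 0, 0, 0, 0],
  jaw=5,
)

```text
clock: 40.33
eef_pos: [0.5533, -0.1291, 0.1716]
tool_rot: [-0.098, 0.995, 0.0, -0.004]
ft_force: [0.5, -1.0, 0.3]
grip_width: 0.0497
grasp_force: 0.0
```

Emit:
arm_command(
  slide=[
    [3.1, -4.4, 0],
    [6.2, -8.7, 0],
    [9.4, -13.1, 0],
    [12.5, -17.4, 0],
    [15.6, -21.8, 0],
  ],
  spin=[0, 0, 0, 0, 0],
)

```text
clock: 40.95
eef_pos: [0.4429, -0.3731, 0.1724]
tool_rot: [-0.098, 0.995, 0.001, -0.003]
ft_force: [-0.3, -0.1, -0.4]
grip_width: 0.0502
grasp_force: 0.0
```

Emit:
arm_command(
  slide=[
    [0, 0, 4],
    [0, 0, 8],
    [0, 0, 9],
    [0, 0, 9],
    [0, 0, 9],
  ],
  spin=[0, 0, 0, 0, 0],
)

```text
clock: 41.58
eef_pos: [0.4449, -0.3727, 0.085]
tool_rot: [-0.098, 0.995, -0.001, -0.002]
ft_force: [-0.2, -1.7, 0.2]
grip_width: 0.0504
grasp_force: 0.0
```

```bash
python3 - <<'E'
from h import *
st(); go(.4435,-.372,.019,191.3)
p=camera("scene"); w=cloud(p); b=box(w,.38,.5,-.43,-.31,.028,.046); print(b.sum() and rect(w,b))
E
```

```text
t 41.58 p [ 0.4449 -0.3727  0.085 ] tool x,y,z [[-0.981, -0.195, 0.004], [-0.195, 0.981, -0.002], [-0.003, -0.003, -1.0]] q [-0.7   0.5  -0.01  1.06 -0.   -0.89] F [-0.2 -1.7  0.2] w 0.0504 g 0.0
slide cm [0.1  0.11 6.6 ] spin -0.0 yaw now -168.7
(array([ 441.9, -371.8]), array([31.6, 28.1]), 38.56, 73, array([ 444.1, -370.5]))
```

Emit:
arm_command(
  slide=[
    [0.1, 0.1, 3],
    [0.1, 0.1, 5.5],
    [0.1, 0.1, 6.5],
    [0.1, 0.1, 6.5],
    [0.1, 0.1, 6.5],
  ],
  spin=[0, 0, 0, 0, 0],
)

```text
clock: 42.25
eef_pos: [0.4431, -0.3721, 0.0198]
tool_rot: [-0.098, 0.995, -0.001, -0.002]
ft_force: [1.1, 0.0, 0.6]
grip_width: 0.0499
grasp_force: 0.0
```

Emit:
arm_command(
  slide=[
    [0, 0, 0],
    [0, 0, 0],
    [0, 0, 0],
    [0, 0, 0],
    [0, 0, 0],
  ],
  spin=[0, 0, 0, 0, 0],
  jaw=2,
)

```text
clock: 42.88
eef_pos: [0.443, -0.3721, 0.0198]
tool_rot: [-0.098, 0.995, -0.001, -0.002]
ft_force: [0.4, 0.3, 6.8]
grip_width: 0.028
grasp_force: 59.2
```

Emit:
arm_command(
  slide=[
    [0, 0, -3],
    [0, 0, -7],
    [0, 0, -11],
    [-3.2, 4.9, -11],
    [-6.5, 9.9, -11],
  ],
  spin=[0, 0, 0, 0, 0],
)

```text
clock: 43.5
eef_pos: [0.4876, -0.2612, 0.1287]
tool_rot: [-0.097, 0.995, -0.0, -0.002]
ft_force: [1.0, -0.1, -1.4]
grip_width: 0.028
grasp_force: 59.5
```

Emit:
arm_command(
  slide=[
    [-3.4, 5.1, 0],
    [-6.7, 10.2, 0],
    [-10.1, 15.3, 0],
    [-13.4, 20.4, 0],
    [-16.8, 25.5, 0],
  ],
  spin=[0, 0, 0, 0, 0],
)

```text
clock: 44.12
eef_pos: [0.6026, 0.0232, 0.127]
tool_rot: [-0.098, 0.995, -0.0, -0.003]
ft_force: [0.8, -0.3, -1.2]
grip_width: 0.0279
grasp_force: 59.5
```

Emit:
arm_command(
  slide=[
    [0, 0, 1],
    [0, 0, 2],
    [0, 0, 2],
    [0, 0, 2],
    [0, 0, 2],
  ],
  spin=[0, 0, 0, 0, 0],
)

```text
clock: 44.75
eef_pos: [0.6024, 0.0202, 0.1077]
tool_rot: [-0.097, 0.995, -0.0, -0.002]
ft_force: [-0.3, 0.4, -0.7]
grip_width: 0.0283
grasp_force: 59.5
```

```bash
python3 - <<'E'
from h import *
st(); held(-40,-40)
E
```

```text
t 44.75 p [0.6024 0.0202 0.1077] tool x,y,z [[-0.981, -0.193, 0.005], [-0.193, 0.981, 0.0], [-0.005, -0.001, -1.0]] q [ 0.03  0.52  0.09  1.15 -0.   -0.16] F [-0.3  0.4 -0.7] w 0.0283 g 59.5
base top z 0.10023189037935996 n 4071 c [-41.9 -40.7] resid [-0.  -0.1  0.  -0.   0.   0.   0.   0.   0.1 -0.  -0.  -0.  -0.   0.
 -0.1 -0. ] tcp [-40.7 -40.3] 0.1078
slide x -0.19 y 0.07 z to seat 5.47
```

Emit:
arm_command(
  slide=[
    [-0.2, 0.05, 1],
    [-0.2, 0.05, 3],
    [-0.2, 0.05, 4.5],
    [-0.2, 0.05, 5.2],
    [-0.2, 0.05, 5.4],
  ],
  spin=[0, 0, 0, 0, 0],
)

```text
clock: 45.42
eef_pos: [0.6035, 0.0222, 0.053]
tool_rot: [-0.098, 0.995, -0.0, -0.003]
ft_force: [-0.7, -0.2, 2.9]
grip_width: 0.028
grasp_force: 59.8
```

Emit:
arm_command(
  slide=[
    [0, 0, 0],
    [0, 0, 0],
    [0, 0, 0],
    [0, 0, -1],
    [0, 0, -3],
  ],
  spin=[0, 0, 0, 0, 0],
  jaw=4.2,
)

```text
clock: 46.05
eef_pos: [0.6033, 0.0222, 0.0832]
tool_rot: [-0.098, 0.995, -0.0, -0.004]
ft_force: [-0.4, 0.4, 0.1]
grip_width: 0.0421
grasp_force: 0.0
```

Emit:
arm_command(
  slide=[
    [0, 0, -3],
    [0, 0, -6],
    [0, 0, -9],
    [0, 0, -9],
    [0, 0, -9],
  ],
  spin=[0, 0, 0, 0, 0],
)

```text
clock: 46.68
eef_pos: [0.6042, 0.0222, 0.1731]
tool_rot: [-0.098, 0.995, -0.0, -0.003]
ft_force: [-0.5, 1.0, 0.7]
grip_width: 0.0419
grasp_force: 0.0
```

```bash
python3 - <<'E'
from h import *
inbox(); bears(); st(); go(.576,-.394,.17)
E
```

```text
nest -40 -40 top z 0.0745 c [-43.  -40.5] 98
nest 40 -40 top z 0.0744 c [ 37.1 -38.9] 105
nest 40 40 top z 0.0742 c [37.1 40.8] 111
top [ 684.8 -273.1] r 43.3 n 41 hsv [ 15. 109.  91.]
top [ 660.8 -398.7] r 29.9 n 287 hsv [ 18.  85. 208.]
top [ 575.1 -392.7] r 17.5 n 87 hsv [ 10. 140. 121.]
scene [ 576.2 -394.9] r 19.2 n 78 hsv [ 12. 168. 128.]
scene [ 661.1 -401.7] r 31.6 n 237 hsv [ 21. 104. 220.]
t 46.83 p [0.6035 0.0222 0.1718] tool x,y,z [[-0.981, -0.195, 0.008], [-0.195, 0.981, 0.001], [-0.008, -0.001, -1.0]] q [ 0.04  0.48  0.2   1.3  -0.   -0.16] F [-0.1 -0.3 -0.5] w 0.0419 g 0.0
slide cm [ 10.81 -40.29   0.24] spin 0 yaw now -168.8
```

Emit:
arm_command(
  slide=[
    [1.1, -4, 0],
    [2.2, -8, 0],
    [3.2, -12.1, 0],
    [4.3, -16.1, 0],
    [5.4, -20.1, 0],
  ],
  spin=[0, 0, 0, 0, 0],
  jaw=4.8,
)

```text
clock: 47.45
eef_pos: [0.5899, -0.1866, 0.1722]
tool_rot: [-0.098, 0.995, 0.0, -0.004]
ft_force: [0.6, 1.0, -0.2]
grip_width: 0.0481
grasp_force: 0.0
```

Emit:
arm_command(
  slide=[
    [1.1, -4, 0],
    [2.2, -8, 0],
    [3.2, -12.1, 0],
    [4.3, -16.1, 0],
    [5.4, -20.1, 0],
  ],
  spin=[0, 0, 0, 0, 0],
)

```text
clock: 48.08
eef_pos: [0.5762, -0.3941, 0.1722]
tool_rot: [-0.098, 0.995, 0.001, -0.004]
ft_force: [0.5, -0.1, -0.7]
grip_width: 0.048
grasp_force: 0.0
```

Emit:
arm_command(
  slide=[
    [0, 0, 4],
    [0, 0, 8],
    [0, 0, 9],
    [0, 0, 9],
    [0, 0, 9],
  ],
  spin=[0, 0, 0, 0, 0],
)

```text
clock: 48.7
eef_pos: [0.5776, -0.3937, 0.0858]
tool_rot: [-0.098, 0.995, -0.001, -0.001]
ft_force: [0.3, 0.8, 0.2]
grip_width: 0.048
grasp_force: 0.0
```

```bash
python3 - <<'E'
from h import *
st(); go(.576,-.3935,.020,191.3)
p=camera("scene"); w=cloud(p); b=box(w,.52,.62,-.44,-.34,.028,.046); print(b.sum() and rect(w,b))
E
```

```text
t 48.7 p [ 0.5776 -0.3937  0.0858] tool x,y,z [[-0.981, -0.195, 0.003], [-0.195, 0.981, -0.002], [-0.003, -0.003, -1.0]] q [-0.6   0.72  0.39  1.24 -0.   -0.79] F [0.3 0.8 0.2] w 0.048 g 0.0
slide cm [0.13 0.07 6.58] spin -0.0 yaw now -168.7
(array([ 576.4, -393. ]), array([29. , 28.6]), 33.11, 77, array([ 577.3, -392.3]))
```

Emit:
arm_command(
  slide=[
    [0.1, 0.05, 3],
    [0.1, 0.05, 5.5],
    [0.1, 0.05, 6.6],
    [0.1, 0.05, 6.6],
    [0.1, 0.05, 6.6],
  ],
  spin=[0, 0, 0, 0, 0],
)

```text
clock: 49.38
eef_pos: [0.576, -0.3936, 0.0193]
tool_rot: [-0.098, 0.995, -0.001, -0.002]
ft_force: [-0.0, -0.2, 0.2]
grip_width: 0.0477
grasp_force: 0.0
```

Emit:
arm_command(
  slide=[
    [0, 0, 0],
    [0, 0, 0],
    [0, 0, 0],
    [0, 0, 0],
    [0, 0, 0],
  ],
  spin=[0, 0, 0, 0, 0],
  jaw=2,
)

```text
clock: 50.0
eef_pos: [0.576, -0.3936, 0.0194]
tool_rot: [-0.098, 0.995, -0.001, -0.002]
ft_force: [-0.1, -0.5, 5.3]
grip_width: 0.0281
grasp_force: 59.9
```

Emit:
arm_command(
  slide=[
    [0, 0, -3],
    [0, 0, -7],
    [0, 0, -11.5],
    [-1.3, 5.8, -11.5],
    [-2.6, 11.7, -11.5],
  ],
  spin=[0, 0, 0, 0, 0],
)

```text
clock: 50.62
eef_pos: [0.5783, -0.2726, 0.133]
tool_rot: [-0.097, 0.995, -0.0, -0.002]
ft_force: [-0.1, 0.0, -0.9]
grip_width: 0.0282
grasp_force: 59.5
```

Emit:
arm_command(
  slide=[
    [-1.3, 6, 0],
    [-2.6, 11.9, 0],
    [-4, 17.9, 0],
    [-5.3, 23.8, 0],
    [-6.6, 29.8, 0],
  ],
  spin=[0, 0, 0, 0, 0],
)

```text
clock: 51.25
eef_pos: [0.5844, 0.034, 0.1321]
tool_rot: [-0.098, 0.995, -0.0, -0.003]
ft_force: [1.3, 0.6, 0.1]
grip_width: 0.0278
grasp_force: 59.5
```

Emit:
arm_command(
  slide=[
    [-0.8, 3.5, 0],
    [-1.5, 6.6, 1],
    [-1.5, 6.6, 2.5],
    [-1.5, 6.6, 2.5],
    [-1.5, 6.6, 2.5],
  ],
  spin=[0, 0, 0, 0, 0],
)

```text
clock: 51.88
eef_pos: [0.5866, 0.0986, 0.1071]
tool_rot: [-0.097, 0.995, -0.0, -0.003]
ft_force: [-0.1, 0.3, -1.6]
grip_width: 0.0282
grasp_force: 59.6
```

```bash
python3 - <<'E'
from h import *
st(); held(-40,40)
E
```

```text
t 51.88 p [0.5866 0.0986 0.1071] tool x,y,z [[-0.981, -0.193, 0.006], [-0.193, 0.981, 0.0], [-0.006, -0.001, -1.0]] q [ 0.17  0.51  0.07  1.14 -0.   -0.03] F [-0.1  0.3 -1.6] w 0.0282 g 59.6
base top z 0.10010393667939954 n 3698 c [-40.7  39.2] resid [-0.  -0.  -0.  -0.   0.   0.1 -0.  -0.  -0.1  0.1 -0.   0.   0.  -0.
 -0.  -0. ] tcp [-40.7  39.4] 0.1075
slide x -0.07 y 0.08 z to seat 5.46
```

Emit:
arm_command(
  slide=[
    [-0.05, 0.1, 1],
    [-0.05, 0.1, 3],
    [-0.05, 0.1, 4.5],
    [-0.05, 0.1, 5.2],
    [-0.05, 0.1, 5.4],
  ],
  spin=[0, 0, 0, 0, 0],
)

```text
clock: 52.55
eef_pos: [0.5863, 0.1007, 0.0527]
tool_rot: [-0.098, 0.995, -0.0, -0.003]
ft_force: [-1.0, -0.6, 0.5]
grip_width: 0.0281
grasp_force: 59.6
```

Emit:
arm_command(
  slide=[
    [0, 0, 0],
    [0, 0, 0],
    [0, 0, 0],
    [0, 0, -1],
    [0, 0, -3],
  ],
  spin=[0, 0, 0, 0, 0],
  jaw=4.2,
)

```text
clock: 53.18
eef_pos: [0.5861, 0.1007, 0.0833]
tool_rot: [-0.098, 0.995, -0.0, -0.004]
ft_force: [0.3, 0.1, -0.4]
grip_width: 0.042
grasp_force: 0.0
```

Emit:
arm_command(
  slide=[
    [0, 0, -3],
    [0, 0, -6],
    [0, 0, -9],
    [0, 0, -9],
    [0, 0, -9],
  ],
  spin=[0, 0, 0, 0, 0],
)

```text
clock: 53.8
eef_pos: [0.587, 0.1009, 0.1731]
tool_rot: [-0.098, 0.995, -0.0, -0.003]
ft_force: [-1.1, -0.1, -0.2]
grip_width: 0.0422
grasp_force: 0.0
```

```bash
python3 - <<'E'
from h import *
inbox(); st()
for n in ("top","scene"):
    p=camera(n); w=cloud(p)
    print([(np.round(r["centre"]),np.round(world(p,[r["centre"]])[0],3),r["confidence"]) for r in recognise(p,"pusher")[:2]])
    b=box(w,.38,.64,.32,.45,.06,.085); print(b.sum() and rect(w,b))
    b=box(w,.38,.64,.31,.45,.014,.085); print("all",b.sum() and rect(w,b))
    if n=="scene": cv2.imwrite("pics/m6.png",cv2.resize(p["pixels"][180:340,270:500][:,:,::-1],None,fx=3,fy=3))
go(.565,.370,.17,191.3)
E
```

```text
nest -40 -40 top z 0.0743 c [-43.5 -39. ] 99
nest -40 40 top z 0.0742 c [-42.7  38.7] 100
nest 40 -40 top z 0.0746 c [ 37.  -38.9] 104
nest 40 40 top z 0.0744 c [37.9 39.6] 112
t 53.85 p [0.5866 0.1008 0.1724] tool x,y,z [[-0.981, -0.195, 0.007], [-0.195, 0.981, 0.0], [-0.007, -0.001, -1.0]] q [ 0.17  0.46  0.17  1.29  0.   -0.03] F [-0.3  0.5  0.3] w 0.042 g 0.0
[(array([153., 199.]), array([0.56 , 0.36 , 0.058]), 0.66)]
(array([564.8, 371.8]), array([25.2, 26.4]), 55.83, 78, array([564.2, 371.1]))
all (array([487.1, 357.7]), array([ 78.2, 202.4]), 89.08, 231, array([559.6, 367.1]))
[(array([455., 300.]), array([0.575, 0.361, 0.057]), 0.69)]
(array([565.8, 370.8]), array([25.6, 26.2]), 75.88, 111, array([567.4, 370.2]))
all (array([568.4, 369.8]), array([49.9, 43.2]), 78.53, 333, array([571.1, 369.2]))
slide cm [-3.13 26.83  0.19] spin -0.1 yaw now -168.8
```

View pics/m6.png

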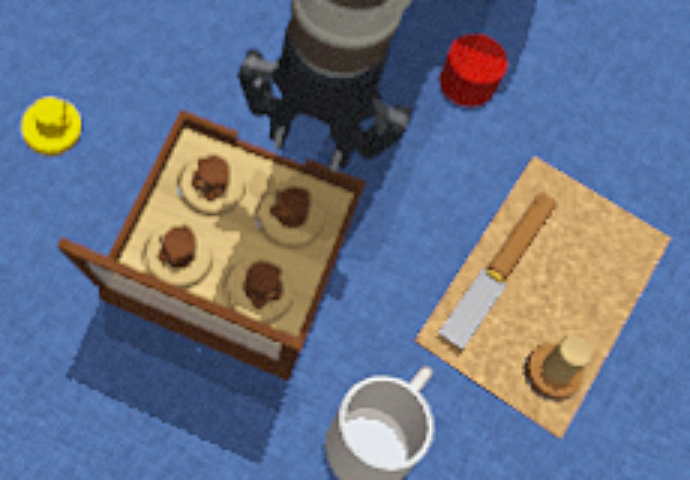

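Emit:
arm_command(
  slide=[
    [-0.6, 5.4, 0],
    [-1.2, 10.8, 0],
    [-1.9, 16.1, 0],
    [-2.5, 21.5, 0],
    [-3.1, 26.9, 0],
  ],
  spin=[0, 0, 0, 0, 0],
  jaw=5,
)

```text
clock: 54.68
eef_pos: [0.5648, 0.3723, 0.1724]
tool_rot: [-0.098, 0.995, -0.0, -0.003]
ft_force: [0.0, 0.1, 2.0]
grip_width: 0.0501
grasp_force: 0.0
```

Emit:
arm_command(
  slide=[
    [0, 0, 2],
    [0, 0, 4],
    [0, 0, 5],
    [0, 0, 5],
    [0, 0, 5],
  ],
  spin=[0, 0, 0, 0, 0],
)

```text
clock: 55.3
eef_pos: [0.5656, 0.3707, 0.124]
tool_rot: [-0.098, 0.995, 0.0, -0.002]
ft_force: [-0.1, 0.2, 1.0]
grip_width: 0.05
grasp_force: 0.0
```

```bash
python3 - <<'E'
from h import *
p=camera("scene"); w=cloud(p); b=box(w,.5,.64,.32,.45,.06,.08); print(b.sum() and rect(w,b))
st(); go(.5653,.3713,.035,191.3)
E
```

```text
(array([565.7, 370.8]), array([25.4, 27.7]), 75.8, 108, array([567.2, 369.9]))
t 55.35 p [0.5657 0.3709 0.1243] tool x,y,z [[-0.981, -0.194, 0.004], [-0.194, 0.981, 0.001], [-0.004, 0.0, -1.0]] q [0.58 0.65 0.37 1.29 0.   0.38] F [-0.3 -0.6 -0.1] w 0.0497 g 0.0
slide cm [-0.    0.04  8.93] spin -0.1 yaw now -168.8
```

Emit:
arm_command(
  slide=[
    [0, 0, 4],
    [0, 0, 7],
    [0, 0, 8.5],
    [0, 0, 8.9],
    [0, 0, 8.9],
  ],
  spin=[0, 0, 0, 0, 0],
)

```text
clock: 55.98
eef_pos: [0.5652, 0.3711, 0.0352]
tool_rot: [-0.098, 0.995, 0.0, -0.002]
ft_force: [-0.0, 0.1, 0.9]
grip_width: 0.0499
grasp_force: 0.0
```

Emit:
arm_command(
  slide=[
    [0, 0, 0],
    [0, 0, 0],
    [0, 0, 0],
    [0, 0, 0],
    [0, 0, 0],
  ],
  spin=[0, 0, 0, 0, 0],
  jaw=2,
)

```text
clock: 56.6
eef_pos: [0.5654, 0.3715, 0.0358]
tool_rot: [-0.098, 0.995, 0.001, -0.001]
ft_force: [-0.6, 1.2, 5.5]
grip_width: 0.0269
grasp_force: 58.8
```

Emit:
arm_command(
  slide=[
    [0, 0, -1],
    [0, 0, -4],
    [0, 0, -8],
    [0, 0, -11],
    [0, 0, -11],
  ],
  spin=[0, 0, 0, 0, 0],
)

```text
clock: 57.22
eef_pos: [0.5666, 0.3716, 0.147]
tool_rot: [-0.098, 0.995, 0.001, -0.0]
ft_force: [0.0, 0.2, -2.5]
grip_width: 0.0268
grasp_force: 59.3
```

Emit:
arm_command(
  slide=[
    [0.6, -5.4, 0],
    [1.2, -10.8, 0],
    [1.9, -16.2, 0],
    [2.5, -21.6, 0],
    [3.1, -27.1, 0],
  ],
  spin=[0, 0, 0, 0, 0],
)

```text
clock: 57.85
eef_pos: [0.5859, 0.097, 0.1416]
tool_rot: [-0.098, 0.995, -0.0, -0.005]
ft_force: [0.7, 0.0, -2.3]
grip_width: 0.0268
grasp_force: 59.6
```

Emit:
arm_command(
  slide=[
    [0, 0, 0],
    [0, 0, 0],
    [0, 0, 0],
    [0, 0, 0],
    [0, 0, 0],
  ],
  spin=[0, 0, 0, 0, 0],
)

```text
clock: 58.48
eef_pos: [0.5874, 0.0999, 0.1441]
tool_rot: [-0.099, 0.995, -0.0, -0.003]
ft_force: [-0.1, 0.1, -1.6]
grip_width: 0.0268
grasp_force: 59.9
```

```bash
python3 - <<'E'
from h import *
st(); go(*uncase(-.04,.04),.12,191.3)
p=camera("wrist"); save(p,"wp"); w=cloud(p)
uv=np.stack([(w[...,:2]-C)@U,(w[...,:2]-C)@V],-1)*1000
m=(w[...,2]>.1)&(w[...,2]<.14)&(np.hypot(uv[...,0]+40,uv[...,1]-40)<35)&(uv[...,0]<-50); print(m.sum(),np.percentile(w[m][:,2],[5,50,95]),np.percentile(uv[m],[1,50,99],axis=0))
inbox()
E
```

```text
t 58.48 p [0.5874 0.0999 0.1441] tool x,y,z [[-0.981, -0.196, 0.006], [-0.196, 0.981, 0.0], [-0.006, -0.001, -1.0]] q [ 0.17  0.48  0.13  1.22  0.   -0.03] F [-0.1  0.1 -1.6] w 0.0268 g 59.9
slide cm [-0.01 -0.05  2.41] spin 0.0 yaw now -168.7
2426 [0.11624168 0.12833015 0.13558976] [[-63.52276413  19.85400319]
 [-56.41554844  40.55280629]
 [-50.16725418  60.88391023]]
nest -40 -40 top z 0.0746 c [-41.1 -40.9] 97
nest -40 40 top z 0.0723 c [-35.1  41.1] 40
nest 40 -40 top z 0.0744 c [ 36.8 -39. ] 104
nest 40 40 top z 0.0739 c [37.6 39.3] 117
```

View pics/wp.png

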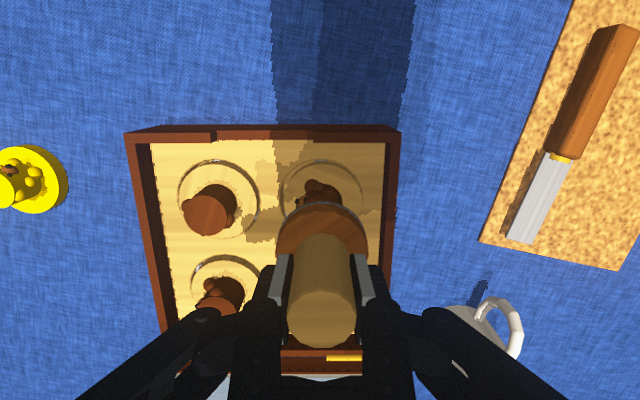

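Emit:
arm_command(
  slide=[
    [0, 0, 2],
    [0, 0, 3.6],
    [0, 0, 4.3],
    [0, 0, 5.0],
    [0, 0, 5.6],
  ],
  spin=[0, 0, 0, 0, 0],
)

```text
clock: 59.2
eef_pos: [0.5913, 0.0993, 0.0917]
tool_rot: [-0.098, 0.995, -0.0, 0.002]
ft_force: [1.2, -0.3, 6.1]
grip_width: 0.0272
grasp_force: 60.9
```

Emit:
arm_command(
  slide=[
    [0, 0, 0.4],
    [0, 0, 0.7],
    [0, 0, 0.8],
    [0, 0, 0.8],
    [0, 0, 0.8],
  ],
  spin=[0, 0, 0, 0, 0],
)

```text
clock: 59.82
eef_pos: [0.587, 0.0989, 0.0817]
tool_rot: [-0.098, 0.995, -0.0, -0.003]
ft_force: [-3.7, -0.3, 9.6]
grip_width: 0.0268
grasp_force: 61.4
```

Emit:
arm_command(
  slide=[
    [0, 0, 0.2],
    [0, 0, 0.3],
    [0, 0, 0.3],
    [0, 0, 0.3],
    [0, 0, 0.3],
  ],
  spin=[0, 0, 0, 0, 0],
)

```text
clock: 60.45
eef_pos: [0.5872, 0.0989, 0.0816]
tool_rot: [-0.098, 0.995, -0.0, -0.001]
ft_force: [-9.2, -0.8, 24.3]
grip_width: 0.0267
grasp_force: 62.4
```

Emit:
arm_command(
  slide=[
    [0, 0, -1.5],
    [0, 0, -4],
    [0, 0, -6.7],
    [0, 0, -6.7],
    [0, 0, -6.7],
  ],
  spin=[0, 0, 0, 0, 0],
)

```text
clock: 61.08
eef_pos: [0.5867, 0.0988, 0.1426]
tool_rot: [-0.098, 0.995, -0.0, -0.004]
ft_force: [0.0, -0.3, -2.1]
grip_width: 0.027
grasp_force: 60.1
```

```bash
python3 - <<'E'
from h import *
st(); inbox(); go(*uncase(-.04,-.04),.144,191.3)
E
```

```text
t 61.08 p [0.5867 0.0988 0.1426] tool x,y,z [[-0.981, -0.195, 0.008], [-0.195, 0.981, 0.0], [-0.008, -0.001, -1.0]] q [ 0.17  0.48  0.12  1.22  0.   -0.03] F [ 0.  -0.3 -2.1] w 0.027 g 60.1
nest -40 -40 top z 0.0745 c [-43.4 -40.4] 97
nest -40 40 top z 0.0525 c [-36.3  38.5] 73
nest 40 -40 top z 0.0742 c [ 36.9 -37.5] 105
nest 40 40 top z 0.0742 c [37.9 40.1] 113
slide cm [-0.12 -7.96 -0.18] spin -0.1 yaw now -168.8
```

Emit:
arm_command(
  slide=[
    [0, -4, 0],
    [-0.1, -8, 0],
    [-0.1, -8, 0],
    [-0.1, -8, 1.5],
    [-0.1, -8, 3],
  ],
  spin=[0, 0, 0, 0, 0],
)

```text
clock: 61.75
eef_pos: [0.603, 0.0215, 0.1121]
tool_rot: [-0.099, 0.995, 0.0, -0.004]
ft_force: [-0.7, 0.3, -2.8]
grip_width: 0.0263
grasp_force: 60.2
```

```bash
python3 - <<'E'
from h import *
camera("top"); st(); go(*uncase(-.04,-.04),.0795,191.3)
E
```

```text
t 61.8 p [0.6014 0.0216 0.1096] tool x,y,z [[-0.98, -0.196, 0.012], [-0.196, 0.981, 0.002], [-0.012, -0.001, -1.0]] q [ 0.04  0.52  0.1   1.16 -0.   -0.16] F [-0.4 -0.2 -4.4] w 0.0268 g 60.2
slide cm [-0.19 -0.1   3.01] spin 0.0 yaw now -168.7
```

Emit:
arm_command(
  slide=[
    [-0.1, -0.1, 0.6],
    [-0.1, -0.1, 1.3],
    [-0.1, -0.1, 2.0],
    [-0.1, -0.1, 2.7],
    [-0.1, -0.1, 3.2],
  ],
  spin=[0, 0, 0, 0, 0],
)

```text
clock: 62.42
eef_pos: [0.6059, 0.0198, 0.0829]
tool_rot: [-0.098, 0.995, -0.0, -0.001]
ft_force: [0.2, -0.3, -1.6]
grip_width: 0.0269
grasp_force: 60.6
```

Emit:
arm_command(
  slide=[
    [0, 0, 0.3],
    [0, 0, 0.4],
    [0, 0, 0.4],
    [0, 0, 0.4],
    [0, 0, 0.4],
  ],
  spin=[0, 0, 0, 0, 0],
)

```text
clock: 63.05
eef_pos: [0.6057, 0.02, 0.0816]
tool_rot: [-0.098, 0.995, -0.0, -0.001]
ft_force: [-5.2, -0.4, 16.9]
grip_width: 0.0267
grasp_force: 62.3
```

Emit:
arm_command(
  slide=[
    [0, 0, -2],
    [0, 0, -5],
    [-2, 0, -6.2],
    [-6, 0.1, -6.2],
    [-7.8, 0.1, -6.2],
  ],
  spin=[0, 0, 0, 0, 0],
)

```text
clock: 63.68
eef_pos: [0.6827, 0.0367, 0.1386]
tool_rot: [-0.098, 0.995, 0.0, -0.003]
ft_force: [-0.3, -0.0, -2.7]
grip_width: 0.0269
grasp_force: 60.4
```

Emit:
arm_command(
  slide=[
    [0, 0, 0],
    [0, 0, 1.5],
    [0, 0, 2.6],
    [0, 0, 2.6],
    [0, 0, 2.6],
  ],
  spin=[0, 0, 0, 0, 0],
)

```text
clock: 64.3
eef_pos: [0.6812, 0.0359, 0.1139]
tool_rot: [-0.098, 0.995, -0.0, -0.003]
ft_force: [0.8, -0.3, -2.3]
grip_width: 0.0267
grasp_force: 60.4
```

```bash
python3 - <<'E'
from h import *
st(); go(*uncase(.04,-.04),.0795,191.3)
E
```

```text
t 64.3 p [0.6812 0.0359 0.1139] tool x,y,z [[-0.981, -0.195, 0.006], [-0.195, 0.981, 0.0], [-0.006, -0.001, -1.0]] q [ 0.05  0.67  0.38  1.28 -0.   -0.14] F [ 0.8 -0.3 -2.3] w 0.0267 g 60.4
slide cm [-0.07  0.06  3.44] spin -0.1 yaw now -168.8
```

Emit:
arm_command(
  slide=[
    [0, 0, 0.7],
    [0, 0, 1.4],
    [0, 0, 2.1],
    [0, 0, 2.8],
    [0, 0, 3.3],
  ],
  spin=[0, 0, 0, 0, 0],
)

```text
clock: 64.92
eef_pos: [0.682, 0.0359, 0.0819]
tool_rot: [-0.098, 0.995, -0.0, -0.001]
ft_force: [-0.4, 0.2, -3.0]
grip_width: 0.0267
grasp_force: 60.5
```

Emit:
arm_command(
  slide=[
    [0, 0, 0.3],
    [0, 0, 0.4],
    [0, 0, 0.4],
    [0, 0, 0.4],
    [0, 0, 0.4],
  ],
  spin=[0, 0, 0, 0, 0],
)

```text
clock: 65.55
eef_pos: [0.6823, 0.036, 0.0816]
tool_rot: [-0.098, 0.995, -0.001, -0.0]
ft_force: [-5.8, -0.8, 18.9]
grip_width: 0.0269
grasp_force: 62.3
```

Emit:
arm_command(
  slide=[
    [0, 0, -2],
    [0, 0, -5],
    [0, 2, -6.3],
    [0, 6, -6.3],
    [0, 8, -6.3],
  ],
  spin=[0, 0, 0, 0, 0],
)

```text
clock: 66.18
eef_pos: [0.6645, 0.1175, 0.1385]
tool_rot: [-0.099, 0.995, 0.0, -0.004]
ft_force: [-0.4, -0.4, -1.9]
grip_width: 0.0266
grasp_force: 60.1
```

Emit:
arm_command(
  slide=[
    [0, 0, 0],
    [0, 0, 1.5],
    [0, 0, 2.6],
    [0, 0, 2.6],
    [0, 0, 2.6],
  ],
  spin=[0, 0, 0, 0, 0],
)

```text
clock: 66.8
eef_pos: [0.6659, 0.1138, 0.1135]
tool_rot: [-0.097, 0.995, -0.0, -0.003]
ft_force: [-0.3, 0.4, -1.2]
grip_width: 0.027
grasp_force: 60.1
```

```bash
python3 - <<'E'
from h import *
st(); go(*uncase(.04,.04),.0795,191.3)
E
```

```text
t 66.8 p [0.6659 0.1138 0.1135] tool x,y,z [[-0.981, -0.194, 0.006], [-0.194, 0.981, 0.0], [-0.006, -0.001, -1.0]] q [ 0.17  0.66  0.35  1.27  0.   -0.03] F [-0.3  0.4 -1.2] w 0.027 g 60.1
slide cm [-0.04  0.12  3.4 ] spin -0.1 yaw now -168.8
```

Emit:
arm_command(
  slide=[
    [0, 0.1, 0.7],
    [0, 0.1, 1.4],
    [0, 0.1, 2.1],
    [0, 0.1, 2.8],
    [0, 0.1, 3.3],
  ],
  spin=[0, 0, 0, 0, 0],
)

```text
clock: 67.42
eef_pos: [0.6659, 0.1156, 0.0816]
tool_rot: [-0.098, 0.995, -0.0, -0.002]
ft_force: [-6.3, -1.2, 22.1]
grip_width: 0.0264
grasp_force: 62.5
```

Emit:
arm_command(
  slide=[
    [0, 0, 0.3],
    [0, 0, 0.4],
    [0, 0, 0.4],
    [0, 0, 0.4],
    [0, 0, 0.4],
  ],
  spin=[0, 0, 0, 0, 0],
)

```text
clock: 68.05
eef_pos: [0.6659, 0.1156, 0.0817]
tool_rot: [-0.098, 0.995, -0.0, -0.001]
ft_force: [-6.0, -0.8, 21.3]
grip_width: 0.0266
grasp_force: 62.5
```

Emit:
arm_command(
  slide=[
    [0, 0, -2],
    [0, 0, -5],
    [0, 0, -7],
    [0, 5, -7],
    [0, 10, -7],
  ],
  spin=[0, 0, 0, 0, 0],
)

```text
clock: 68.68
eef_pos: [0.6459, 0.2138, 0.1459]
tool_rot: [-0.097, 0.995, -0.0, -0.003]
ft_force: [0.3, -0.1, -2.6]
grip_width: 0.0267
grasp_force: 60.3
```

```bash
python3 - <<'E'
from h import *
inbox(); st(); go(.5653,.3713,.145,191.3)
p=camera("top"); w=cloud(p); q=w.reshape(-1,3); uv=np.stack([(q[:,:2]-C)@U,(q[:,:2]-C)@V],1)*1000
for i in (-40,40):
  for j in (-40,40):
    m=(np.hypot(uv[:,0]-i,uv[:,1]-j)<30)&(q[:,2]>.042)&(q[:,2]<.085)
    if m.sum(): print(i,j,m.sum(),np.round(np.percentile(q[m,2],[50,90]),4),np.round(cv2.minEnclosingCircle(uv[m].astype(np.float32))[0],1))
E
```

```text
nest -40 -40 top z 0.0529 c [-45.1 -41.3] 87
nest -40 40 top z 0.0523 c [-40.5  36.7] 92
nest 40 -40 top z 0.0521 c [ 35.8 -43.2] 96
nest 40 40 top z 0.0522 c [36.8 39.7] 100
t 68.72 p [0.6435 0.2221 0.1455] tool x,y,z [[-0.98, -0.201, 0.008], [-0.201, 0.98, 0.006], [-0.009, 0.004, -1.0]] q [0.33 0.66 0.43 1.35 0.01 0.13] F [-1.1  4.9 -2.2] w 0.0269 g 60.2
slide cm [ 4.66 16.19  0.18] spin 0.3 yaw now -168.4
-40 -40 91 [0.0486 0.0529] [-40.5 -39.7]
-40 40 87 [0.0483 0.0533] [-39.9  37.7]
40 -40 89 [0.0486 0.0531] [ 38.2 -41.1]
40 40 90 [0.0488 0.0533] [37.7 42.9]
```

Emit:
arm_command(
  slide=[
    [1.3, 4.5, 0],
    [2.6, 9, 0],
    [4.9, 14, 0],
    [4.9, 17, 0],
    [4.9, 17, 0],
  ],
  spin=[0, 0, 0, 0, 0],
)

```text
clock: 69.4
eef_pos: [0.5635, 0.3729, 0.1457]
tool_rot: [-0.1, 0.995, -0.0, -0.004]
ft_force: [-0.4, -0.5, -3.6]
grip_width: 0.0265
grasp_force: 60.3
```

Emit:
arm_command(
  slide=[
    [0, 0, 3],
    [0, 0, 6],
    [0, 0, 8.5],
    [0, 0, 10],
    [0, 0, 10],
  ],
  spin=[0, 0, 0, 0, 0],
)

```text
clock: 70.03
eef_pos: [0.5639, 0.3691, 0.0453]
tool_rot: [-0.097, 0.995, -0.001, -0.004]
ft_force: [0.2, -0.4, -2.3]
grip_width: 0.0262
grasp_force: 60.3
```

```bash
python3 - <<'E'
from h import *
st(); go(.5653,.3713,.0360,191.3)
E
```

```text
t 70.03 p [0.5639 0.3691 0.0453] tool x,y,z [[-0.981, -0.194, 0.009], [-0.194, 0.981, -0.001], [-0.009, -0.003, -1.0]] q [0.58 0.71 0.26 1.13 0.   0.38] F [ 0.2 -0.4 -2.3] w 0.0262 g 60.3
slide cm [-0.19  0.19  0.92] spin -0.1 yaw now -168.8
```

Emit:
arm_command(
  slide=[
    [0, 0, 0.4],
    [0, 0, 0.7],
    [0, 0, 0.9],
    [0, 0, 0.9],
    [0, 0, 0.9],
  ],
  spin=[0, 0, 0, 0, 0],
)

```text
clock: 70.65
eef_pos: [0.5646, 0.3708, 0.0383]
tool_rot: [-0.098, 0.995, -0.0, -0.003]
ft_force: [0.0, -0.3, -3.1]
grip_width: 0.0266
grasp_force: 60.3
```

Emit:
arm_command(
  slide=[
    [0, 0, 0],
    [0, 0, 0],
    [0, 0, 0],
    [0, 0, 0],
    [0, 0, 0],
  ],
  spin=[0, 0, 0, 0, 0],
  jaw=5,
)

```text
clock: 71.28
eef_pos: [0.5645, 0.3707, 0.0382]
tool_rot: [-0.098, 0.995, -0.0, -0.003]
ft_force: [-0.5, 0.2, -0.1]
grip_width: 0.0501
grasp_force: 0.0
```

Emit:
arm_command(
  slide=[
    [0, 0, -2],
    [0, 0, -6],
    [0, 0, -11],
    [0, 0, -15],
    [0, 0, -15],
  ],
  spin=[0, 0, 0, 0, 0],
)

```text
clock: 71.9
eef_pos: [0.5675, 0.3722, 0.1934]
tool_rot: [-0.098, 0.995, 0.002, 0.001]
ft_force: [0.1, -1.1, 0.0]
grip_width: 0.0501
grasp_force: 0.0
```

Emit:
arm_command(
  slide=[
    [4, -4, 0],
    [8, -8, 0],
    [12, -12, 0],
    [12, -12, 0],
    [12, -12, 0],
  ],
  spin=[0, 0, 0, 0, 0],
)

```text
clock: 72.53
eef_pos: [0.4713, 0.2298, 0.1886]
tool_rot: [-0.098, 0.995, 0.0, -0.003]
ft_force: [-0.1, -0.1, -0.0]
grip_width: 0.05
grasp_force: 0.0
```

```bash
python3 - <<'E'
from h import *
st(); inbox(); p=camera("scene"); w=cloud(p); save(p,"fin")
for n,b in (("pushtop",box(w,.5,.64,.32,.45,.06,.085)),("handle",box(w,.38,.53,.24,.34,.022,.04))): print(n,b.sum() and rect(w,b))
q=w[box(w,.6,.9,-.06,.25,.06,.3)]; u=(q[:,:2]-C)@U; v=(q[:,:2]-C)@V
for z in (.08,.16,.24):
    s=(abs(q[:,2]-z)<.01)&(abs(v)<.08)&(u>.05); print(z,np.round(np.median(u[s]),3))
E
```

```text
t 72.53 p [0.4713 0.2298 0.1886] tool x,y,z [[-0.981, -0.194, 0.005], [-0.194, 0.981, 0.001], [-0.005, -0.0, -1.0]] q [ 0.45  0.31 -0.01  1.25  0.    0.26] F [-0.1 -0.1 -0. ] w 0.05 g 0.0
nest -40 -40 top z 0.0523 c [-45.1 -41.2] 88
nest -40 40 top z 0.0527 c [-40.5  36.7] 89
nest 40 -40 top z 0.0524 c [ 35.9 -44.7] 93
nest 40 40 top z 0.0522 c [36.2 41.2] 102
pushtop (array([565.2, 369.6]), array([26.3, 26.3]), 29.53, 111, array([566.7, 369.2]))
handle (array([468.1, 286.5]), array([ 20. , 107.4]), 86.48, 240, array([470.7, 286.3]))
0.08 0.103
0.16 0.123
0.24 0.142
```

View pics/fin.png

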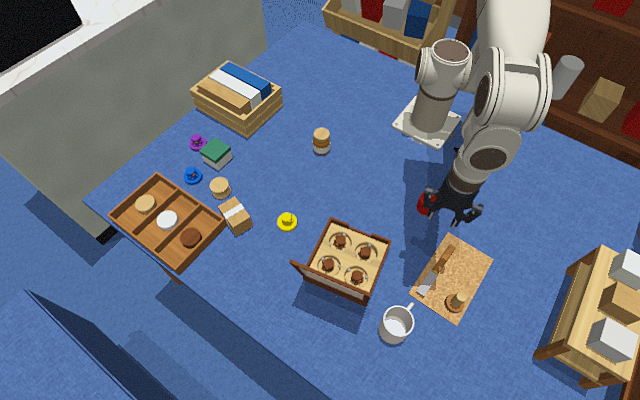

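The final view shows four bears down in their nests, the lid leaning past upright at about (330,285), and the blade and pusher on the mat at (450,285). The bystanders look unmoved and the gripper is clear.

```bash
python3 -c "
from workcell import *
print(job_done())"
```

```text
the job is handed in; nothing more can be done
None
```

I handed the job in at about 73 s and got no verdict back: camera and force readings show all four bears home in their nests, the lid open at about 1.8 rad, the blade and pusher back on the mat, and the bystanders unmoved as far as the final picture shows.

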